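# Load culture chips into the bench incubator

### The job

Swing the incubator's door wide open by its handle, then draw its shelf right out, and move every rectangular culture chip from the pocket tray onto the shelf, each resting on the shelf's floor and none on top of another. Then push the shelf fully home and only after that shut the door completely. Leave the round pots in their pockets and do not shove the glass dish about.

Things in the scene. Friction and masses are not known exactly. Their poses are not given: they have to be found in the camera images.
- incubator: low white bench incubator, 220 mm deep, 220 mm wide, 110 mm high, fixed. Origin on the table under the middle of its front opening; x points into the chamber, y to the hinge side (left, seen from the robot), z up. The chamber is closed above by the roof (top at 110 mm), whose front edge is at x = 0.
- door (a joint): angle of the incubator's deep door (rad): 0 shut, 1.8 the stop. It swings out towards the robot about an upright hinge at the left (+y) end and, lightly braked (about 0.12 N m), stays where it is left. The door is a shell 220 mm wide, from 5 to 108 mm high: front panel 50 mm ahead of the opening, closed on top and at both ends. At the start it may stand up to 0.25 rad ajar.
- door_hinge (a point): point on the door's upright hinge axis, 80 mm above the table, at the left end of the opening (incubator y = +110 mm). Its frame turns with the door and agrees with the incubator's when shut; as the door opens it turns clockwise seen from above.
- door_handle (a point): point on the centre line of the door's upright steel bar handle, 80 mm above the table and about 20 mm below the bar's upper end. The bar, about 70 mm long and 11 mm thick, stands 35 mm out from the door's front panel; in the door's frame it lies at x = -85 mm, y = -188 mm from the hinge axis. It can be pinched from above. Frame as door_hinge.
- shelf (a joint): how far the steel slide-out shelf in the incubator is drawn out (m): 0 fully home, 0.15 fully out, towards the robot (-x of the incubator). Friction about 2 N; it stays where it is left.
- shelf_floor (a point): centre of the shelf's flat floor, on its upper face, 50 mm above the table; axes as the incubator's; moves with the shelf. The floor is 172 x 172 mm inside a rim 8 mm high and 4 mm thick. With the shelf home it lies 90 mm behind the opening.
- shelf_grip (a point): middle of the shelf's black upright pull fin, 78 mm above the table, moves with the shelf. The fin stands in front of the shelf's front rim: 36 mm long along x, 12 mm thick along y, its top 88 mm above the table; it can be pinched from above along y. Behind the open door it stands 24 mm ahead of the opening when the shelf is home.
- pocket_tray: black pocket tray, fixed, 176 x 136 x 12 mm. Origin at the centre of its underside. 8 pockets, 30 x 22 mm, 7 mm deep, at x = -60, -20, 20, 60 mm and y = -40, +40 mm; pocket floors 5 mm above the table.
- petri_dish: open glass dish, 90 mm across, 16 mm high, loose, on the table. Origin at its underside. A bystander.
- chip0: culture chip: rectangular clear block 26 x 18 x 18 mm (x, y, z) with a white top with two small ports, 18 g, origin at its centre; sits in a pocket with its long side along the tray's x, standing 11 mm proud. Three to five chips are there, in any pockets; absent ones read None.
- chip1: culture chip: rectangular clear block 26 x 18 x 18 mm (x, y, z) with a white top with two small ports, 18 g, origin at its centre; sits in a pocket with its long side along the tray's x, standing 11 mm proud. Three to five chips are there, in any pockets; absent ones read None.
- chip2: culture chip: rectangular clear block 26 x 18 x 18 mm (x, y, z) with a white top with two small ports, 18 g, origin at its centre; sits in a pocket with its long side along the tray's x, standing 11 mm proud. Three to five chips are there, in any pockets; absent ones read None.
- chip3: culture chip: rectangular clear block 26 x 18 x 18 mm (x, y, z) with a white top with two small ports, 18 g, origin at its centre; sits in a pocket with its long side along the tray's x, standing 11 mm proud. Three to five chips are there, in any pockets; absent ones read None.
- chip4: culture chip: rectangular clear block 26 x 18 x 18 mm (x, y, z) with a white top with two small ports, 18 g, origin at its centre; sits in a pocket with its long side along the tray's x, standing 11 mm proud. Three to five chips are there, in any pockets; absent ones read None.
- pot0: round pot, clear, white lid, 18 mm across and 18 mm high, origin at its centre; sits in a pocket of the same tray. Not to be moved.
- pot1: round pot, clear, white lid, 18 mm across and 18 mm high, origin at its centre; sits in a pocket of the same tray. Not to be moved.
Things that resemble listed ones, but are neither listed nor needed, are in the scene too. What is shaped like the chip1 but red is not meant.

How it is judged:
By the outcome, as a careful person would: the job done as asked, in the order asked, and still so for the second after the job is handed in, with the robot touching nothing.
Of chip0, chip1, chip2, chip3, chip4 only 3 to 5 are there at a start; the rules pass over those that are not, and their reading is None.
At some moment in a run one of chip0, chip1, chip2, chip3, chip4 may be knocked a few centimetres aside while the robot is not near it.
Once in a run the grip may slacken for a moment while it holds something.
It also fails if it takes over 210 s, if anything falls off the work surface, if the arm or the gripper's body presses on something with over 40 N, if the wrist force passes 120 N, or if a joint passes its speed limit or range.

### The arm

A 7-joint arm with a two-finger parallel gripper is mounted at the origin on the work surface. World frame = base frame: x ahead of the robot, y to its left, z up, the work surface at z = 0. Lengths are in m, angles in rad, forces in N, time in s.
With the tool pointing down it reaches from about 0.4 to 0.85 m from the base axis. Payload 10.4 kg.
Tool frame: the origin (TCP) lies at the very end of the fingers, on their centre line; the grasp point (between the pads) lies 19 mm behind it; z points along the fingers, y is the line along which they close (so a half turn about z gives the same grasp; the last joint's range is limited). The gripper opens to 85 mm and grips with 20 to 120 N. Pads are 22 mm wide; open, the fingers measure 114 mm over their backs; the gripper's body (76 mm by 85 mm) begins 54 mm behind the grasp point. The pads swing forward as they close: fully open they stand 13 mm farther back than shut.
Start: joints at [-1.277, 0.332, -0.065, 1.46, 0.022, 1.35, -0.088], TCP at [0.195, 0.594, 0.231] pointing down, gripper open.
Joint ranges: [-2.6, 2.6], [-0.5, 2.12], [-1.47, 1.34], [0.16, 2.42], [-1.27, 4.41], [0.06, 2.06], [-2.6, 2.6]. Speed limits (rad/s): [2.22, 2.22, 2.79, 2.79, 3.14, 3.14, 3.14].

### API

Orientations are given as a unit quaternion [x, y, z, w].
In Python, from workcell import * gives the robot as it stands. The module is installed in compiled form; this text tells all that it offers.
- The arm moves only by the tool carry_out, never from a script. Its argument "motion" is a list of rows, each an object with "xyz": the shift along the tool's x, y, z in m, a list of three; "angular": the turn, a rotation vector about the tool's x, y, z in degrees, a list of three. A call has 1 to 12 rows; each row is the pose to reach, as a shift and turn from the pose commanded when the call began, along the tool's axes at that moment; what a row does not reach only later rows make up. A row lasts 1/10 s, in which the tool goes at most 50 mm and 8.59 degrees, less where a joint would pass 70% of its speed; a pose out of reach is approached as far as the arm can. A call with a gripper value outside its range is refused whole. "hand" is the opening, from 0 (shut) to 1 (fully open), set as the call begins (left out, the last holds). The fingers move at their own pace and stop on an object; "grip_force" is the grip in N (left out, the last holds). Time passes only in rows, so rows that repeat a pose let the fingers close. It gives the time, the measured TCP pose, the force, the opening and the grip force at its end, in the units of the state.
- get_obs(): the state, without advancing time (a new reading comes with each control period).
- camera(name): name is "side" or "top" or "wrist"; returns a dict with "img" (400x640x3 uint8, red, green, blue), "fx", "fy", "cx", "cy" (pixels), "extrinsics" (4x4, takes a point from camera to world coordinates). Camera axes: x right, y up, looking along -z (the intrinsics and any distortion apply to the point x, -y, -z); pixel columns grow to the right and rows downward; lengths in m; the calibration is good to about 2 mm. The wrist camera is an equidistant fisheye: a pixel r from the principal point sees the ray r / f radians off the axis. A picture is of the moment at which its call begins. There is no depth.
- hand_in(): hands the job in; it is judged then, once.
The state is a dict: "clock": time; "joint_pos": joint angles; "joint_velocities": joint speeds; "tau": joint torques, N m; "position": TCP position; "ee_rot": TCP orientation; "ft_force": force on the tool from outside, world axes, zero at the start; "torque": the same for the moment, N m; "grip_width": opening from 0.0 (shut) to 1.0 (fully open); "grasp_force": force on a finger pad.
Only numpy, scipy, OpenCV 4.12 (cv2) and the standard library are available. Lean on these libraries where they do the work, as an engineer would, in place of code of your own. Each camera call takes 0.05 s, during which the arm holds its last target. There are 200 camera calls.

## Working session

There is one attempt and no reset: what is moved stays moved. The work goes in short steps, Python scripts to look and compute and a tool call to move; the robot and the scene stay as the last step left them, time stands still between calls to the robot, and variables do not carry over. Pictures are saved under pics/ and viewed, at most 17 in all, crops included, and the job is handed in when it is done.

Besides the shell and the picture viewer there is one more tool, called after "Request:" as name(argument=value, ...) on one line, values as JSON. carry_out: Moves the arm, as the interface text tells. Its arguments: {"type":"object","properties":{"motion":{"type":"array"},"hand":{"type":"number"},"grip_force":{"type":"number"}},"required":["motion"]}

```bash
mkdir -p pics
cat > h.py <<'E'
from workcell import *
import numpy as np, cv2
from scipy.spatial.transform import Rotation as R
def shot(n,save=None):
    c=camera(n)
    if save: cv2.imwrite('pics/'+save,cv2.cvtColor(c['img'],cv2.COLOR_RGB2BGR))
    return c
def ray(c,u,v,fish=False):
    x=(u-c['cx'])/c['fx'];y=(v-c['cy'])/c['fy']
    if fish:
        r=np.hypot(x,y); s=np.sin(r)/r if r>1e-9 else 1
        d=np.array([x*s,-y*s,-np.cos(r)])
    else: d=np.array([x,-y,-1])
    E=np.array(c['extrinsics']); d=E[:3,:3]@d
    return E[:3,3],d/np.linalg.norm(d)
def onz(c,u,v,z,fish=False):
    o,d=ray(c,u,v,fish); return o+d*(z-o[2])/d[2]
def two(r1,r2):
    (o1,d1),(o2,d2)=r1,r2
    A=np.stack([d1,-d2],1); t=np.linalg.lstsq(A,o2-o1,rcond=None)[0]
    p,q=o1+d1*t[0],o2+d2*t[1]; return (p+q)/2,np.linalg.norm(p-q)
def proj(c,P,fish=False):
    E=np.array(c['extrinsics']); p=E[:3,:3].T@(np.array(P)-E[:3,3]); x,y,z=p[0],-p[1],-p[2]
    if fish:
        r=np.hypot(x,y); th=np.arctan2(r,z); x,y=x/r*th,y/r*th
    else: x,y=x/z,y/z
    return c['cx']+c['fx']*x,c['cy']+c['fy']*y
E
python3 - <<'E'
from h import *
np.set_printoptions(precision=4,suppress=True)
for n in ['top','side','wrist']:
    c=shot(n,n+'0.png'); print(n,c['fx'],c['fy'],c['cx'],c['cy']); print(np.array(c['extrinsics']))
o=get_obs(); print({k:np.round(v,4) for k,v in o.items()}); print(R.from_quat(o['ee_rot']).as_matrix())
E
```

```text
top 490.8950329764714 490.8950329764714 324.27351423786445 203.57482479485034
[[-0.011   0.9836 -0.18    0.4147]
 [-0.9999 -0.0101  0.006   0.032 ]
 [ 0.0041  0.1801  0.9836  1.0169]
 [ 0.      0.      0.      1.    ]]
side 367.94618614204234 367.94618614204234 324.8461096028227 200.3074349617338
[[-0.9899  0.1017 -0.0984  0.5152]
 [-0.1395 -0.5881  0.7967  0.6626]
 [ 0.0232  0.8024  0.5963  0.5655]
 [ 0.      0.      0.      1.    ]]
wrist 309.70691628693146 309.70691628693146 320.39959415003005 200.3686573307979
[[ 0.3118 -0.9168 -0.2496  0.1325]
 [ 0.9501  0.3006  0.0829  0.6146]
 [-0.0009 -0.263   0.9648  0.3738]
 [ 0.      0.      0.      1.    ]]
{'clock': np.float64(0.15), 'joint_pos': array([-1.2766,  0.3327, -0.0647,  1.4607,  0.0216,  1.3499, -0.0885]), 'joint_velocities': array([-0.0001, -0.0011,  0.0011, -0.0032, -0.0005,  0.0007,  0.0007]), 'tau': array([ -0.0001, -62.5828,   0.0485, -39.186 ,   0.0162,   0.0073,
         0.    ]), 'position': array([0.1946, 0.5936, 0.2307]), 'ee_rot': array([ 0.1577,  0.9875, -0.0005, -0.0001]), 'ft_force': array([ 0.306 , -0.8402,  0.3284]), 'torque': array([0.0088, 0.0307, 0.0121]), 'grasp_force': np.float64(0.0), 'grip_width': np.float64(0.9993)}
[[-0.9502  0.3115 -0.0003]
 [ 0.3115  0.9502 -0.0011]
 [-0.     -0.0011 -1.    ]]
```

View pics/top0.png

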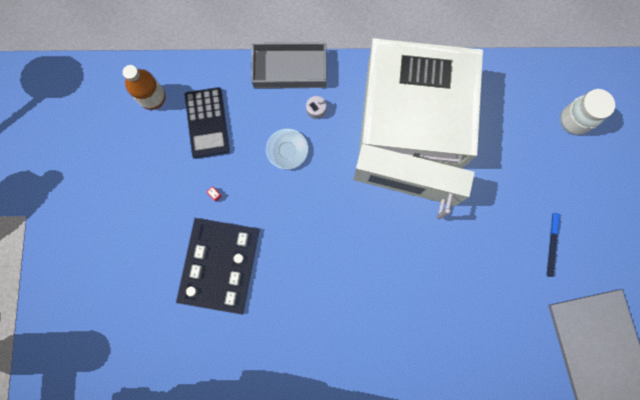

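View pics/side0.png

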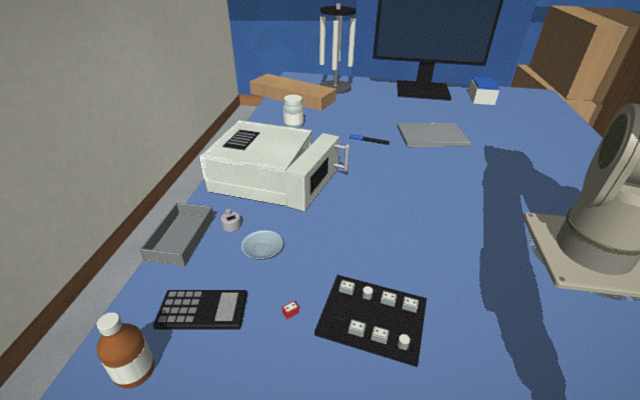

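Top view: the white incubator's roof has corners at about (373,40), (482,48), (363,150) and (477,163). The door is ajar, with its left end near (357,170) and the handle near (445,207). The tray is centred near (218,266).

Candidates for chips:
- White rectangles with two ports at (242,239), (200,252), (195,271), (234,278) and (230,298). These are the chips.
- Round white lids at (238,258) and (191,291). These are pots and stay.
- The red block at (214,194) is a decoy.
- Handle candidate: the steel bar at (445,207).

I'll check these in one close crop.

Run:
```python
import cv2,numpy as np
t=cv2.imread('pics/top0.png')
a=cv2.resize(t[25:225,345:495],None,fx=3,fy=3,interpolation=cv2.INTER_CUBIC)
b=cv2.resize(t[180:320,165:275],None,fx=3,fy=3,interpolation=cv2.INTER_CUBIC)
o=np.zeros((600,780,3),np.uint8);o[:600,:450]=a;o[:420,450:780]=b
cv2.imwrite('pics/crop0.png',o)
```

```text
(no output)
```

View pics/crop0.png

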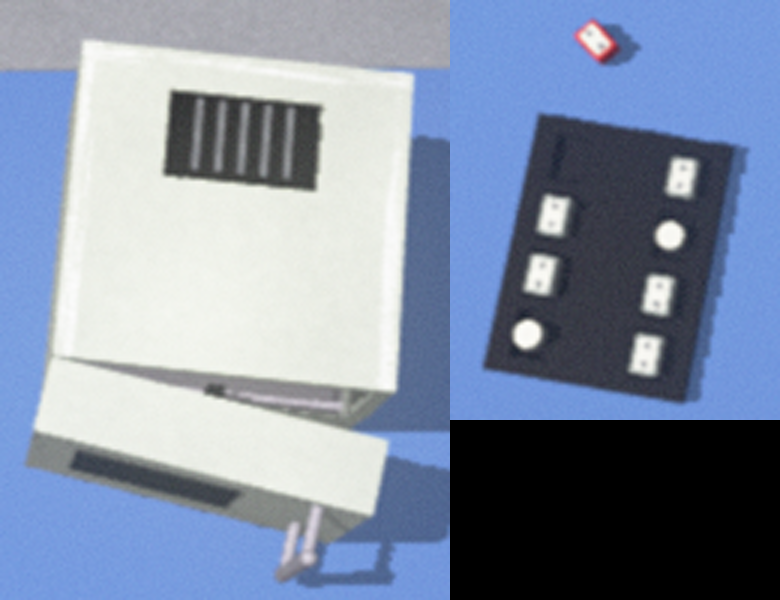

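```bash
cat > m.py <<'E'
from h import *
np.set_printoptions(precision=4,suppress=True)
class C(dict): pass
def load(n):
    c=shot(n); return c
t=load('top'); s=load('side')
f=lambda x,y:(345+x/3,25+y/3)
for n,p in dict(BL=(83,41),BR=(413,73),FR=(397,391),FL=(52,357)).items(): print(n,onz(t,*f(*p),.110))
for n,p in dict(dRL=(52,357),dRR=(388,440),dFL=(33,433),dFR=(373,517)).items(): print(n,onz(t,*f(*p),.108))
print('bar',onz(t,*f(308,556),.1),onz(t,*f(283,575),.03))
# white blobs
def blobs(c,x0,x1,y0,y1,th=170):
    im=c['img'][y0:y1,x0:x1].astype(int); m=((im.min(2)>th)&(im.max(2)-im.min(2)<45)).astype(np.uint8)
    n,l,st,ce=cv2.connectedComponentsWithStats(m); r=[]
    for i in range(1,n):
        if st[i,4]>15: r.append((ce[i][0]+x0,ce[i][1]+y0,st[i,4]))
    return r
T=blobs(t,175,262,218,314); S=blobs(s,318,428,276,360)
for b in T:
    p=onz(t,b[0],b[1],.023)
    best=min(S,key=lambda q:np.linalg.norm(onz(s,q[0],q[1],.023)-p))
    X,g=two(ray(t,*b[:2]),ray(s,*best[:2])); print(np.round(b,1),p[:2],'side',np.round(best,1),X,g)
# tray outline
im=t['img'][205:325,165:275]; m=(im.max(2)<75).astype(np.uint8); m=cv2.morphologyEx(m,cv2.MORPH_CLOSE,np.ones((15,15)))
cn=max(cv2.findContours(m,0,2)[0],key=cv2.contourArea); bx=cv2.boxPoints(cv2.minAreaRect(cn))+[165,205]
print([onz(t,*p,.012)[:2] for p in bx])
E
python3 m.py
```

```text
BL [ 0.9153 -0.0741  0.11  ]
BR [ 0.8904 -0.293   0.11  ]
FR [ 0.6716 -0.2676  0.11  ]
FL [ 0.6963 -0.0479  0.11  ]
dRL [ 0.6969 -0.0481  0.108 ]
dRR [ 0.64   -0.2604  0.108 ]
dFL [ 0.6468 -0.0347  0.108 ]
dFR [ 0.5903 -0.2476  0.108 ]
bar [ 0.5671 -0.2074  0.1   ] [ 0.5659 -0.2079  0.03  ]
[241.7 238.5  87. ] [0.5262 0.1944] side [346.8 284.9  60. ] [0.5264 0.1947 0.0211] 7.805590904793034e-05
[199.  251.4  93. ] [0.5009 0.28  ] side [356.7 325.2  74. ] [0.5013 0.2804 0.0216] 0.0004956044976386132
[237.8 258.   64. ] [0.4869 0.2016] side [367.5 289.9  50. ] [0.4869 0.2017 0.0224] 6.125806878205393e-05
[194.7 271.1  97. ] [0.4617 0.2874] side [380. 332.  80.] [0.4617 0.2876 0.022 ] 8.442426145866576e-05
[233.9 277.7  95. ] [0.4476 0.2085] side [388.6 295.9  65. ] [0.4476 0.2088 0.0215] 6.10813271916368e-05
[190.2 291.   67. ] [0.4224 0.2949] side [404.1 338.9  71. ] [0.4223 0.2949 0.0228] 0.00014681046222405372
[229.9 297.9  97. ] [0.4081 0.2156] side [410.3 301.8  66. ] [0.4082 0.2159 0.0214] 0.00011816381300803691
[array([0.4023, 0.3227]), array([0.5726, 0.2969]), array([0.5456, 0.1632]), array([0.3768, 0.1929])]
```

The roof, door and bar measurements agree: incubator yaw is about -6.6°, the door is about 0.147 rad ajar, and the handle is at about (0.566,-0.208). The crop confirms five white chips, two round pots and the red decoy. The chip tops triangulate to z ≈ 0.0215. Next I'll compute the moves.

```bash
cat >> h.py <<'E'
np.set_printoptions(precision=4,suppress=True)
O=np.array([.684,-.158]); IY=np.radians(-6.6); HX=np.array([.6967,-.0487])
def rot(a): return np.array([[np.cos(a),-np.sin(a)],[np.sin(a),np.cos(a)]])
def inc(x,y): return O+rot(IY)@[x,y]
def handle(q): return HX+rot(IY-q)@[-.085,-.188]
def go(wps,base=None):
    """wps: (x,y,z,yaw of tool y in deg); prints shift/turn in tool axes"""
    o=get_obs(); p=np.array(o['position']); Q=R.from_quat(o['ee_rot'])
    print('t',round(float(o['clock']),2),'at',p,'f',np.round(o['ft_force'],1),'w',round(float(o['grip_width']),3),'gf',round(float(o['grasp_force']),1),'j',np.round(o['joint_pos'],2))
    for w in wps:
        a=np.radians(w[3]); M=np.array([[-np.sin(a),np.cos(a),0],[np.cos(a),np.sin(a),0],[0,0,-1]]).T
        T=R.from_matrix(M)
        print(np.round(w,3),'->',np.round(Q.inv().apply(np.array(w[:3])-p),4),np.round((Q.inv()*T).as_rotvec(degrees=True),1))
E
python3 - <<'E'
from h import *
h=handle(.147); print(h,inc(-.024,0),handle(1.78))
go([(.5,.2,.25,75),(*h,.2,75),(*h,.063,75)])
t=shot('top'); print('dish',onz(t,287.5,149.5,.016))
E
```

```text
[ 0.5659 -0.2082] [ 0.6602 -0.1552] [0.5456 0.0918]
t 0.25 at [0.1947 0.5938 0.231 ] f [-0.1 -0.2  0.2] w 1.0 gf 0.0 j [-1.28  0.33 -0.06  1.46  0.02  1.35 -0.09]
[ 0.5   0.2   0.25 75.  ] -> [-0.4128 -0.2791 -0.0189] [-0.  -0.  -3.2]
[ 0.566 -0.208  0.2   75.   ] -> [-0.6026 -0.6464  0.0314] [-0.  -0.  -3.2]
[ 0.566 -0.208  0.063 75.   ] -> [-0.6026 -0.6463  0.1684] [-0.  -0.  -3.2]
dish [0.715  0.1024 0.016 ]
```

Request:
carry_out(motion=[{"xyz": [-0.05,-0.034,-0.002],"angular": [0,0,-0.4]},{"xyz": [-0.09,-0.061,-0.004],"angular": [0,0,-0.8]},{"xyz": [-0.13,-0.088,-0.006],"angular": [0,0,-1.2]},{"xyz": [-0.17,-0.115,-0.008],"angular": [0,0,-1.6]},{"xyz": [-0.21,-0.142,-0.01],"angular": [0,0,-2]},{"xyz": [-0.25,-0.169,-0.012],"angular": [0,0,-2.4]},{"xyz": [-0.29,-0.196,-0.014],"angular": [0,0,-2.8]},{"xyz": [-0.33,-0.223,-0.016],"angular": [0,0,-3.2]},{"xyz": [-0.37,-0.25,-0.018],"angular": [0,0,-3.2]},{"xyz": [-0.413,-0.279,-0.019],"angular": [0,0,-3.2]},{"xyz": [-0.431,-0.315,-0.014],"angular": [0,0,-3.2]},{"xyz": [-0.449,-0.35,-0.009],"angular": [0,0,-3.2]}], hand=1)

```text
clock: 1.5
position: [0.513, 0.1192, 0.2402]
ee_rot: [0.131, 0.991, -0.0, 0.0]
ft_force: [1.1, -0.5, -0.5]
grip_width: 1.002
grasp_force: 0.0
```

```bash
python3 -c "
from h import *
h=handle(.147)
go([(*h,.2,75),(*h,.063,75)])"
```

```text
t 1.5 at [0.513  0.1192 0.2402] f [ 1.1 -0.5 -0.5] w 1.002 gf 0.0 j [-0.63  0.1   0.34  1.73 -0.04  1.32  1.03]
[ 0.566 -0.208  0.2   75.   ] -> [-0.1359 -0.3026  0.0403] [-0.  0. -0.]
[ 0.566 -0.208  0.063 75.   ] -> [-0.1359 -0.3026  0.1773] [-0.  0. -0.]
```

Request:
carry_out(motion=[{"xyz": [-0.017,-0.038,0.005],"angular": [0,0,0]},{"xyz": [-0.034,-0.076,0.01],"angular": [0,0,0]},{"xyz": [-0.051,-0.114,0.015],"angular": [0,0,0]},{"xyz": [-0.068,-0.151,0.02],"angular": [0,0,0]},{"xyz": [-0.085,-0.189,0.025],"angular": [0,0,0]},{"xyz": [-0.102,-0.227,0.03],"angular": [0,0,0]},{"xyz": [-0.119,-0.265,0.035],"angular": [0,0,0]},{"xyz": [-0.136,-0.303,0.04],"angular": [0,0,0]},{"xyz": [-0.136,-0.303,0.04],"angular": [0,0,0]},{"xyz": [-0.136,-0.303,0.04],"angular": [0,0,0]}])

```text
clock: 2.5
position: [0.5652, -0.2074, 0.1999]
ee_rot: [0.131, 0.991, -0.0, -0.0]
ft_force: [-0.3, 0.8, 0.3]
grip_width: 0.997
grasp_force: 0.0
```

```bash
python3 -c "
from h import *
h=handle(.147)
go([(*h,.063,75)]); w=shot('wrist','w1.png'); print(proj(w,(*h,.1),True),proj(w,(*h,.03),True)); print(proj(w,(*inc(-.024,0),.088),True))"
```

```text
t 2.5 at [ 0.5652 -0.2074  0.1999] f [-0.3  0.8  0.3] w 0.997 gf 0.0 j [-0.19  0.33  0.58  1.6  -0.19  1.27  1.73]
[ 0.566 -0.208  0.063 75.   ] -> [-0.001  -0.0006  0.1369] [-0.  -0.  -0.1]
(np.float64(319.0470004938048), np.float64(200.6229695673732)) (np.float64(319.3400715799914), np.float64(182.79745507839854))
(np.float64(398.48822825838795), np.float64(275.27252763098494))
```

View pics/w1.png

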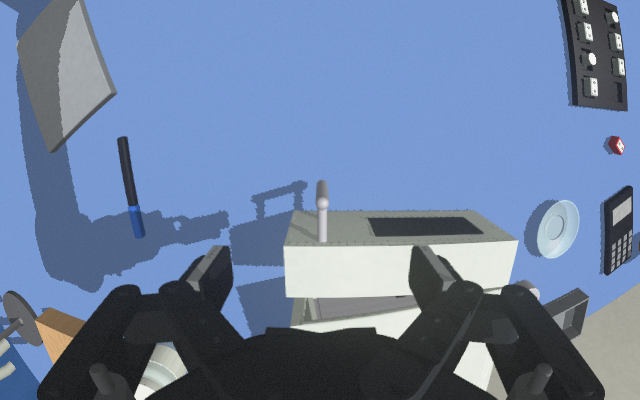

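The wrist view shows the handle bar at (322,200), between the fingers and within 2 mm of the prediction. I'll descend and pinch it.

Request:
carry_out(motion=[{"xyz": [-0.001,0.0,0.03],"angular": [0,0,0]},{"xyz": [-0.001,0.001,0.06],"angular": [0,0,0]},{"xyz": [-0.001,0.001,0.09],"angular": [0,0,0]},{"xyz": [-0.001,0.001,0.115],"angular": [0,0,0]},{"xyz": [-0.001,0.001,0.137],"angular": [0,0,0]},{"xyz": [-0.001,0.001,0.137],"angular": [0,0,0]}])

```text
clock: 3.15
position: [0.5654, -0.2031, 0.0607]
ee_rot: [0.129, 0.992, 0.001, -0.002]
ft_force: [-0.5, -0.5, -0.1]
grip_width: 1.0
grasp_force: 0.0
```

Request:
carry_out(motion=[{"xyz": [0,0,0],"angular": [0,0,0]},{"xyz": [0,0,0],"angular": [0,0,0]},{"xyz": [0,0,0],"angular": [0,0,0]},{"xyz": [0,0,0],"angular": [0,0,0]},{"xyz": [0,0,0],"angular": [0,0,0]},{"xyz": [0,0,0],"angular": [0,0,0]},{"xyz": [0,0,0],"angular": [0,0,0]},{"xyz": [0,0,0],"angular": [0,0,0]}], hand=0, grip_force=40)

```text
clock: 3.95
position: [0.5667, -0.2066, 0.0638]
ee_rot: [0.131, 0.991, -0.0, 0.0]
ft_force: [-2.4, -3.8, 5.4]
grip_width: 0.113
grasp_force: 39.4
```

```bash
python3 -c "
from h import *
o=get_obs();p=np.array(o['position'])
h0=handle(.147); d=p[:2]-h0; print(d)
go([(*(handle(q)),p[2],75-np.degrees(q-.147)) for q in np.arange(.147,1.81,.12)])"
```

```text
[0.0008 0.0017]
t 3.95 at [ 0.5667 -0.2066  0.0638] f [-2.4 -3.8  5.4] w 0.113 gf 39.4 j [-0.15  0.47  0.53  1.73 -0.27  1.02  1.79]
[ 0.566 -0.208  0.064 75.   ] -> [ 0.0004 -0.0018  0.    ] [-0.  0.  0.]
[ 0.548 -0.191  0.064 68.125] -> [ 0.0223  0.0097 -0.    ] [-0.   0.   6.9]
[ 0.532 -0.173  0.064 61.249] -> [ 0.0426  0.0238 -0.    ] [-0.   0.  13.8]
[ 0.518 -0.152  0.064 54.374] -> [ 0.0611  0.0402 -0.0001] [-0.   0.  20.6]
[ 0.507 -0.13   0.064 47.498] -> [ 0.0776  0.0587 -0.0001] [-0.   0.  27.5]
[ 0.499 -0.107  0.064 40.623] -> [ 0.0917  0.079  -0.0001] [-0.   0.  34.4]
[ 0.493 -0.082  0.064 33.747] -> [ 0.1032  0.1009 -0.0001] [-0.   0.  41.3]
[ 0.491 -0.058  0.064 26.872] -> [ 0.1121  0.124  -0.0001] [-0.   0.  48.1]
[ 0.491 -0.033  0.064 19.996] -> [ 0.1181  0.148  -0.0002] [-0.  0. 55.]
[ 0.494 -0.009  0.064 13.121] -> [ 0.1212  0.1726 -0.0002] [-0.   0.1 61.9]
[0.501 0.015 0.064 6.245] -> [ 0.1213  0.1973 -0.0002] [-0.   0.1 68.8]
[ 0.51   0.038  0.064 -0.63 ] -> [ 0.1185  0.2219 -0.0002] [-0.   0.1 75.6]
[ 0.521  0.06   0.064 -7.506] -> [ 0.1128  0.246  -0.0002] [-0.   0.1 82.5]
[  0.536   0.08    0.064 -14.381] -> [ 0.1042  0.2692 -0.0002] [ 0.   0.1 89.4]
```

Request:
carry_out(motion=[{"xyz": [0.011,0.004,0],"angular": [0,0,3.4]},{"xyz": [0.022,0.01,0],"angular": [0,0,6.9]},{"xyz": [0.0325,0.0165,0],"angular": [0,0,10.3]},{"xyz": [0.0425,0.024,0],"angular": [0,0,13.8]},{"xyz": [0.052,0.032,0],"angular": [0,0,17.2]},{"xyz": [0.061,0.04,0],"angular": [0,0,20.6]},{"xyz": [0.0695,0.0495,0],"angular": [0,0,24.1]},{"xyz": [0.0775,0.0585,0],"angular": [0,0,27.5]},{"xyz": [0.085,0.069,0],"angular": [0,0,31]},{"xyz": [0.0915,0.079,0],"angular": [0,0,34.4]},{"xyz": [0.0975,0.09,0],"angular": [0,0,37.8]},{"xyz": [0.103,0.101,0],"angular": [0,0,41.3]}])

```text
clock: 5.15
position: [0.4945, -0.0807, 0.0638]
ee_rot: [0.472, 0.881, 0.001, 0.001]
ft_force: [7.0, 0.2, -1.9]
grip_width: 0.116
grasp_force: 39.5
```

```bash
python3 -c "
from h import *
o=get_obs();p=np.array(o['position'])
go([(*(handle(q)),.0635,75-np.degrees(q-.147)) for q in np.arange(.867,1.81,.08)])"
```

```text
t 5.15 at [ 0.4945 -0.0807  0.0638] f [ 7.   0.2 -1.9] w 0.116 gf 39.5 j [-0.52  0.26  0.67  2.   -0.2   0.94  0.84]
[ 0.493 -0.082  0.064 33.747] -> [-0.0007 -0.0021  0.0003] [ 0.1  0.1 -0.1]
[ 0.491 -0.066  0.064 29.163] -> [0.0141 0.0053 0.0003] [0.1 0.1 4.5]
[ 0.49  -0.05   0.064 24.58 ] -> [0.0282 0.0138 0.0003] [0.2 0.1 9. ]
[ 0.491 -0.033  0.064 19.996] -> [0.0416 0.0235 0.0003] [ 0.2  0.1 13.6]
[ 0.493 -0.017  0.064 15.412] -> [0.0542 0.0341 0.0003] [ 0.2  0.1 18.2]
[ 0.496 -0.     0.064 10.829] -> [0.0659 0.0458 0.0004] [ 0.2  0.  22.8]
[0.501 0.015 0.064 6.245] -> [0.0766 0.0583 0.0004] [ 0.2  0.  27.4]
[0.506 0.031 0.064 1.661] -> [0.0863 0.0717 0.0004] [ 0.2  0.  32. ]
[ 0.513  0.046  0.064 -2.922] -> [0.0949 0.0857 0.0004] [ 0.2  0.  36.6]
[ 0.521  0.06   0.064 -7.506] -> [0.1024 0.1005 0.0004] [ 0.2  0.  41.1]
[  0.531   0.074   0.064 -12.09 ] -> [0.1086 0.1157 0.0005] [ 0.2  0.  45.7]
[  0.541   0.087   0.064 -16.673] -> [0.1136 0.1315 0.0005] [ 0.2  0.  50.3]
```

Request:
carry_out(motion=[{"xyz": [0.0145,0.0065,0],"angular": [0,0,4.5]},{"xyz": [0.0285,0.015,0],"angular": [0,0,9]},{"xyz": [0.042,0.025,0],"angular": [0,0,13.6]},{"xyz": [0.055,0.0355,0],"angular": [0,0,18.2]},{"xyz": [0.0665,0.0475,0],"angular": [0,0,22.8]},{"xyz": [0.077,0.06,0],"angular": [0,0,27.4]},{"xyz": [0.087,0.0735,0],"angular": [0,0,32]},{"xyz": [0.0955,0.0875,0],"angular": [0,0,36.6]},{"xyz": [0.103,0.102,0],"angular": [0,0,41.1]},{"xyz": [0.109,0.1175,0],"angular": [0,0,45.7]},{"xyz": [0.114,0.1325,0],"angular": [0,0,50]},{"xyz": [0.114,0.1325,0],"angular": [0,0,50]}])

```text
clock: 6.35
position: [0.5425, 0.088, 0.0638]
ee_rot: [0.8, 0.6, 0.001, 0.001]
ft_force: [2.2, -3.0, 4.1]
grip_width: 0.116
grasp_force: 41.0
```

Request:
carry_out(motion=[{"xyz": [0,0,0],"angular": [0,0,0]},{"xyz": [0,0,0],"angular": [0,0,0]},{"xyz": [0,0,0],"angular": [0,0,0]},{"xyz": [0,0,0],"angular": [0,0,0]},{"xyz": [0,0,-0.01],"angular": [0,0,0]},{"xyz": [0,0,-0.03],"angular": [0,0,0]},{"xyz": [0,0,-0.06],"angular": [0,0,0]},{"xyz": [0,0,-0.1],"angular": [0,0,0]},{"xyz": [0,0,-0.14],"angular": [0,0,0]},{"xyz": [0,0,-0.17],"angular": [0,0,0]},{"xyz": [0,0,-0.17],"angular": [0,0,0]}], hand=1)

```text
clock: 7.45
position: [0.5421, 0.0868, 0.2382]
ee_rot: [0.8, 0.6, 0.004, 0.001]
ft_force: [-1.0, 0.6, 0.2]
grip_width: 1.0
grasp_force: 0.0
```

```bash
python3 -c "
from h import *
go([(*inc(-.03,0),.235,83.4),(*inc(-.03,0),.235,-96.6)]); shot('top','top1.png')
import cv2
t=cv2.imread('pics/top1.png'); cv2.imwrite('pics/top1c.png',cv2.resize(t[20:260,300:500],None,fx=2.5,fy=2.5,interpolation=cv2.INTER_CUBIC))"
```

```text
t 7.45 at [0.5421 0.0868 0.2382] f [-1.   0.6  0.2] w 1.0 gf 0.0 j [-0.94  0.18  0.8   1.7  -0.14  1.31 -0.4 ]
[ 0.654 -0.155  0.235 83.4  ] -> [-0.2003  0.1753  0.0031] [  0.5   0.1 -99.7]
[  0.654  -0.155   0.235 -96.6  ] -> [-0.2003  0.1753  0.0031] [ 0.1 -0.4 80.3]
```

View pics/top1c.png

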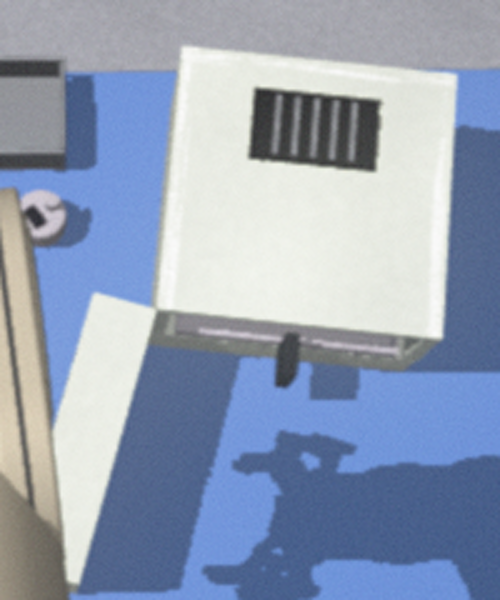

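Request:
carry_out(motion=[{"xyz": [-0.017,0.015,0],"angular": [0,0,-8.3]},{"xyz": [-0.034,0.03,0],"angular": [0,0,-16.6]},{"xyz": [-0.05,0.044,0],"angular": [0,0,-24.9]},{"xyz": [-0.067,0.059,0],"angular": [0,0,-33.2]},{"xyz": [-0.084,0.073,0],"angular": [0,0,-41.5]},{"xyz": [-0.1,0.088,0],"angular": [0,0,-49.8]},{"xyz": [-0.117,0.102,0],"angular": [0,0,-58.1]},{"xyz": [-0.134,0.117,0],"angular": [0,0,-66.4]},{"xyz": [-0.15,0.131,0],"angular": [0,0,-74.7]},{"xyz": [-0.167,0.146,0],"angular": [0,0,-83]},{"xyz": [-0.184,0.161,0],"angular": [0,0,-91.3]},{"xyz": [-0.2,0.175,0.003],"angular": [0,0,-99.7]}])

```text
clock: 8.7
position: [0.6521, -0.1551, 0.2294]
ee_rot: [0.054, 0.999, 0.0, -0.001]
ft_force: [1.0, -0.3, -0.1]
grip_width: 0.992
grasp_force: 0.0
```

```bash
python3 -c "
from h import *
go([(*inc(-.024,0),.066,83.4)]); w=shot('wrist','w2.png')
t=cv2.imread('pics/top1.png'); pass
for p in [(-.042,0,.088),(-.006,0,.088),(-.024,-.006,.088),(-.024,.006,.088)]: print(proj(w,(*inc(*p[:2]),p[2]),True))
im=w['img']; 
cv2.imwrite('pics/w2c.png',cv2.cvtColor(cv2.resize(im[120:300,220:420],None,fx=3,fy=3,interpolation=cv2.INTER_CUBIC),cv2.COLOR_RGB2BGR))"
```

```text
t 8.7 at [ 0.6521 -0.1551  0.2294] f [ 1.  -0.3 -0.1] w 0.992 gf 0.0 j [-0.25  0.48  0.59  1.36 -0.26  1.39  1.81]
[ 0.66  -0.155  0.066 83.4  ] -> [-0.0083  0.0007  0.1634] [ 0.  -0.1  0.4]
(np.float64(320.93883159602143), np.float64(177.7860323313575))
(np.float64(320.6985592364271), np.float64(214.4768118457184))
(np.float64(314.4971631544428), np.float64(196.3747735732126))
(np.float64(327.1367125699888), np.float64(196.44795571717822))
```

View pics/w2c.png

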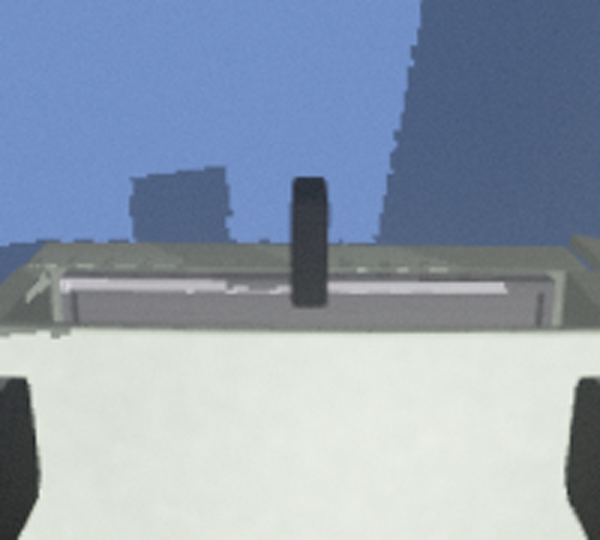

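The fin is at crop (310,180–306), full-image column about 323, roughly 2 mm to +y of the prediction. I'll descend and pinch it.

Request:
carry_out(motion=[{"xyz": [-0.005,0.002,0.03],"angular": [0,0,0.4]},{"xyz": [-0.005,0.002,0.07],"angular": [0,0,0.4]},{"xyz": [-0.005,0.002,0.11],"angular": [0,0,0.4]},{"xyz": [-0.005,0.002,0.14],"angular": [0,0,0.4]},{"xyz": [-0.005,0.002,0.163],"angular": [0,0,0.4]},{"xyz": [-0.005,0.002,0.163],"angular": [0,0,0.4]}])

```text
clock: 9.35
position: [0.6544, -0.1519, 0.0629]
ee_rot: [0.061, 0.998, 0.0, -0.004]
ft_force: [0.2, 0.4, -0.3]
grip_width: 0.999
grasp_force: 0.0
```

Request:
carry_out(motion=[{"xyz": [0,0,0],"angular": [0,0,0]},{"xyz": [0,0,0],"angular": [0,0,0]},{"xyz": [0,0,0],"angular": [0,0,0]},{"xyz": [0,0,0],"angular": [0,0,0]},{"xyz": [0,0,0],"angular": [0,0,0]},{"xyz": [0,0,0],"angular": [0,0,0]},{"xyz": [0,0,0],"angular": [0,0,0]},{"xyz": [0,0,0],"angular": [0,0,0]}], hand=0, grip_force=40)

```text
clock: 10.15
position: [0.6576, -0.1534, 0.0681]
ee_rot: [0.061, 0.998, -0.0, 0.0]
ft_force: [-1.7, -1.9, 4.9]
grip_width: 0.13
grasp_force: 41.2
```

```bash
python3 -c "
from h import *
o=get_obs();p=np.array(o['position']); v=rot(IY)@[-.15,0]
go([(p[0]+v[0],p[1]+v[1],p[2],83.4)])"
```

```text
t 10.15 at [ 0.6576 -0.1534  0.0681] f [-1.7 -1.9  4.9] w 0.13 gf 41.2 j [-0.22  0.62  0.54  1.51 -0.34  1.1   1.84]
[ 0.509 -0.136  0.068 83.4  ] -> [ 0.15   -0.001  -0.0001] [-0.   0.1 -0.4]
```

Request:
carry_out(motion=[{"xyz": [0.01,0,0],"angular": [0,0,0]},{"xyz": [0.025,0,0],"angular": [0,0,0]},{"xyz": [0.04,0,0],"angular": [0,0,0]},{"xyz": [0.055,0,0],"angular": [0,0,0]},{"xyz": [0.07,0,0],"angular": [0,0,0]},{"xyz": [0.085,0,0],"angular": [0,0,0]},{"xyz": [0.1,0,0],"angular": [0,0,0]},{"xyz": [0.115,-0.001,0],"angular": [0,0,0]},{"xyz": [0.13,-0.001,0],"angular": [0,0,0]},{"xyz": [0.142,-0.001,0],"angular": [0,0,0]},{"xyz": [0.15,-0.001,0],"angular": [0,0,0]},{"xyz": [0.151,-0.001,0],"angular": [0,0,0]}])

```text
clock: 11.35
position: [0.5086, -0.1357, 0.068]
ee_rot: [0.061, 0.998, -0.0, 0.002]
ft_force: [8.8, -3.0, -3.3]
grip_width: 0.128
grasp_force: 41.5
```

Request:
carry_out(motion=[{"xyz": [0,0,0],"angular": [0,0,0]},{"xyz": [0,0,0],"angular": [0,0,0]},{"xyz": [0,0,0],"angular": [0,0,0]},{"xyz": [0,0,0],"angular": [0,0,0]},{"xyz": [0,0,-0.01],"angular": [0,0,0]},{"xyz": [0,0,-0.03],"angular": [0,0,0]},{"xyz": [0,0,-0.06],"angular": [0,0,0]},{"xyz": [0,0,-0.1],"angular": [0,0,0]},{"xyz": [0,0,-0.14],"angular": [0,0,0]},{"xyz": [0,0,-0.14],"angular": [0,0,0]}], hand=1)

```text
clock: 12.35
position: [0.5098, -0.1363, 0.2131]
ee_rot: [0.061, 0.998, 0.0, 0.004]
ft_force: [0.2, -0.2, -0.6]
grip_width: 1.002
grasp_force: 0.0
```

```bash
cat > chips.py <<'E'
from h import *
# white 2-port blobs by top view; rectangles vs round pots by minAreaRect aspect / fill
def find(t,z=.0225,box=(20,40,620,380)):
    x0,y0,x1,y1=box; im=t['img'].astype(int); m=((im.min(2)>165)&(im.max(2)-im.min(2)<50)).astype(np.uint8)
    m[:y0]=0;m[y1:]=0;m[:,:x0]=0;m[:,x1:]=0
    n,l,st,ce=cv2.connectedComponentsWithStats(m); r=[]
    for i in range(1,n):
        if 45<st[i,4]<160 and max(st[i,2:4])<18:
            (c,(w,h),a)=cv2.minAreaRect(np.argwhere(l==i)[:,::-1].astype(np.float32))
            r.append((np.round(ce[i],1),int(st[i,4]),round(max(w,h)/min(w,h),2),onz(t,*ce[i],z)[:2]))
    return r
if __name__=='__main__':
    t=shot('top')
    for b in find(t): print(*b)
E
python3 -c "
from h import *
go([(.5009,.28,.15,79.8),(.5262,.1944,.15,79.8)]); shot('top','top2.png')
t=cv2.imread('pics/top2.png'); cv2.imwrite('pics/top2c.png',cv2.resize(t[80:320,160:480],None,fx=2.4,fy=2.4,interpolation=cv2.INTER_CUBIC))"; python3 chips.py
```

```text
t 12.35 at [ 0.5098 -0.1363  0.2131] f [ 0.2 -0.2 -0.6] w 1.002 gf 0.0 j [-0.41  0.12  0.63  1.78 -0.08  1.25  1.7 ]
[ 0.501  0.28   0.15  79.8  ] -> [0.0601 0.4121 0.063 ] [0.1 0.5 3.2]
[ 0.526  0.194  0.15  79.8  ] -> [0.0246 0.3302 0.0633] [0.1 0.5 3.2]
[332.7  43. ] 82 2.29 [0.954  0.0036]
[129.4  71.1] 154 1.08 [0.8922 0.4443]
[212.8 192.7] 51 1.65 [0.622  0.2559]
[241.8 238.5] 90 1.38 [0.5263 0.1942]
[199.  251.4] 94 1.38 [0.501  0.2802]
[237.8 258. ] 63 1.0 [0.4868 0.2017]
[194.7 271.1] 97 1.53 [0.4617 0.2875]
[233.9 277.7] 95 1.52 [0.4476 0.2086]
[190.2 291. ] 67 1.0 [0.4224 0.295 ]
[229.9 297.9] 97 1.55 [0.4081 0.2157]
```

View pics/top2c.png

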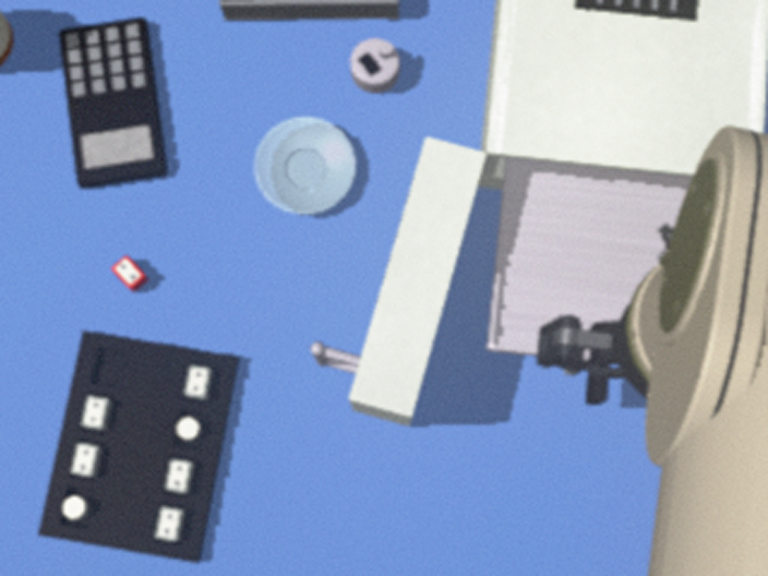

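Top view: the door is wide open, the shelf is fully out, and the five chips are still in their pockets. I'll go above the first chip at pixel (242,238).

Request:
carry_out(motion=[{"xyz": [0.003,0.04,0],"angular": [0,0,0.4]},{"xyz": [0.006,0.08,0.005],"angular": [0,0,0.8]},{"xyz": [0.009,0.12,0.01],"angular": [0,0,1.2]},{"xyz": [0.012,0.16,0.015],"angular": [0,0,1.6]},{"xyz": [0.015,0.2,0.02],"angular": [0,0,2]},{"xyz": [0.018,0.24,0.025],"angular": [0,0,2.4]},{"xyz": [0.021,0.285,0.05],"angular": [0,0,2.8]},{"xyz": [0.0245,0.33,0.09],"angular": [0,0,3.2]},{"xyz": [0.0245,0.33,0.12],"angular": [0,0,3.2]},{"xyz": [0.0245,0.33,0.14],"angular": [0,0,3.2]},{"xyz": [0.0245,0.33,0.14],"angular": [0,0,3.2]},{"xyz": [0.0245,0.33,0.14],"angular": [0,0,3.2]}], hand=0.55)

```text
clock: 13.65
position: [0.5227, 0.1945, 0.0671]
ee_rot: [0.089, 0.996, -0.001, -0.001]
ft_force: [0.3, -0.0, 0.1]
grip_width: 0.548
grasp_force: 0.0
```

```bash
python3 -c "
from h import *
go([(.5263,.1943,.0135,79.8)]); w=shot('wrist','w3.png')
a=np.radians(-10.2)
for d in [(13,9),(13,-9),(-13,-9),(-13,9)]:
  q=np.array([.5263,.1943])+rot(a)@(np.array(d)/1000); print(np.round(proj(w,(*q,.023),True),1))
cv2.imwrite('pics/w3c.png',cv2.cvtColor(cv2.resize(w['img'][130:330,200:440],None,fx=3,fy=3),cv2.COLOR_RGB2BGR))"
```

```text
t 13.65 at [0.5227 0.1945 0.0671] f [ 0.3 -0.   0.1] w 0.548 gf 0.0 j [-0.75  0.35  0.37  1.84 -0.15  0.98  1.07]
[ 0.526  0.194  0.014 79.8  ] -> [-0.0036  0.0005  0.0536] [-0.1 -0.1  0. ]
[334.3 245.8]
[306.9 245.8]
[306.3 208. ]
[334.8 208. ]
```

View pics/w3c.png

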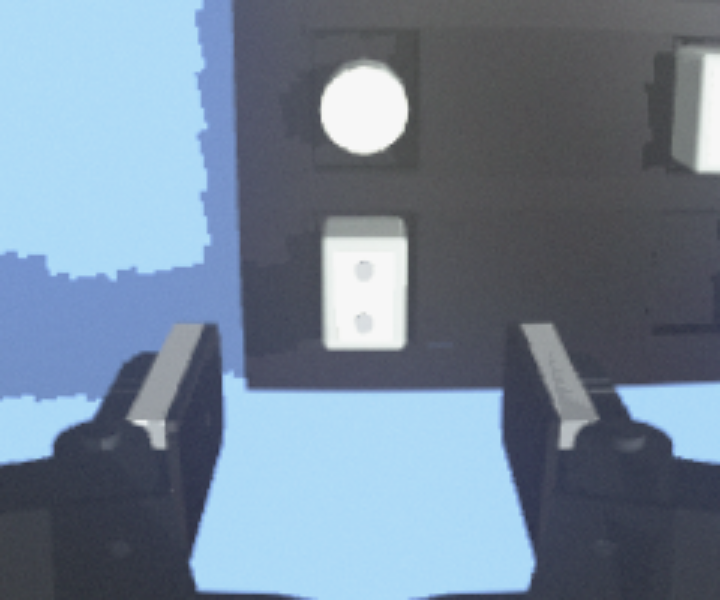

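The wrist view shows the two-port chip at crop (365,293), centred between the fingers and within 1 px of the prediction. The round pot is beside it at (364,107). I'll descend, grip and lift.

Request:
carry_out(motion=[{"xyz": [-0.0035,0,0.015],"angular": [0,0,0]},{"xyz": [-0.0035,0,0.03],"angular": [0,0,0]},{"xyz": [-0.0035,0,0.043],"angular": [0,0,0]},{"xyz": [-0.0035,0,0.053],"angular": [0,0,0]},{"xyz": [-0.0035,0,0.053],"angular": [0,0,0]}])

```text
clock: 14.2
position: [0.5253, 0.194, 0.0124]
ee_rot: [0.088, 0.996, -0.001, -0.001]
ft_force: [-0.2, 0.5, -0.7]
grip_width: 0.548
grasp_force: 0.0
```

Request:
carry_out(motion=[{"xyz": [0,0,0],"angular": [0,0,0]},{"xyz": [0,0,0],"angular": [0,0,0]},{"xyz": [0,0,0],"angular": [0,0,0]},{"xyz": [0,0,0],"angular": [0,0,0]},{"xyz": [0,0,0],"angular": [0,0,0]},{"xyz": [0,0,0],"angular": [0,0,0]}], hand=0, grip_force=35)

```text
clock: 14.8
position: [0.5269, 0.1948, 0.015]
ee_rot: [0.088, 0.996, 0.0, 0.001]
ft_force: [0.1, -0.0, 5.9]
grip_width: 0.193
grasp_force: 36.2
```

Request:
carry_out(motion=[{"xyz": [0,0,-0.01],"angular": [0,0,0]},{"xyz": [0,0,-0.03],"angular": [0,0,0]},{"xyz": [0,0,-0.06],"angular": [0,0,0]},{"xyz": [0,0,-0.1],"angular": [0,0,0]},{"xyz": [0,0,-0.14],"angular": [0,0,0]},{"xyz": [0,0,-0.16],"angular": [0,0,0]},{"xyz": [0,0,-0.16],"angular": [0,0,0]},{"xyz": [0,0,-0.16],"angular": [0,0,0]}])

```text
clock: 15.6
position: [0.5262, 0.1945, 0.1744]
ee_rot: [0.088, 0.996, 0.0, 0.0]
ft_force: [-1.5, 0.1, 0.1]
grip_width: 0.199
grasp_force: 35.5
```

```bash
cat > place.py <<'E'
from h import *
P=[(-.115,-.05),(-.115,.05),(-.115,0),(-.06,-.027),(-.06,.027)]
go([(*inc(*p),.18,83.4) for p in P])
E
python3 place.py; python3 chips.py
```

```text
t 15.6 at [0.5262 0.1945 0.1744] f [-1.5  0.1  0.1] w 0.199 gf 35.5 j [-0.78  0.23  0.39  1.73 -0.1   1.2   1.04]
[ 0.564 -0.194  0.18  83.4  ] -> [-0.1057 -0.3762 -0.0058] [ 0.   0.  -3.5]
[ 0.576 -0.095  0.18  83.4  ] -> [-0.0996 -0.2764 -0.0057] [ 0.   0.  -3.5]
[ 0.57  -0.145  0.18  83.4  ] -> [-0.1026 -0.3263 -0.0057] [ 0.   0.  -3.5]
[ 0.621 -0.178  0.18  83.4  ] -> [-0.1592 -0.3498 -0.0058] [ 0.   0.  -3.5]
[ 0.628 -0.124  0.18  83.4  ] -> [-0.1559 -0.2959 -0.0057] [ 0.   0.  -3.5]
[129.3  71.2] 156 1.0 [0.892  0.4443]
[237.8 258. ] 65 1.0 [0.4869 0.2016]
```

Request:
carry_out(motion=[{"xyz": [-0.012,-0.042,0.005],"angular": [0,0,-0.4]},{"xyz": [-0.024,-0.084,0.01],"angular": [0,0,-0.8]},{"xyz": [-0.035,-0.125,0.015],"angular": [0,0,-1.2]},{"xyz": [-0.047,-0.167,0.02],"angular": [0,0,-1.6]},{"xyz": [-0.059,-0.209,0.02],"angular": [0,0,-2]},{"xyz": [-0.07,-0.25,0.02],"angular": [0,0,-2.4]},{"xyz": [-0.082,-0.292,0.025],"angular": [0,0,-2.8]},{"xyz": [-0.094,-0.334,0.04],"angular": [0,0,-3.2]},{"xyz": [-0.106,-0.376,0.06],"angular": [0,0,-3.5]},{"xyz": [-0.106,-0.376,0.085],"angular": [0,0,-3.5]},{"xyz": [-0.106,-0.376,0.09],"angular": [0,0,-3.5]},{"xyz": [-0.106,-0.376,0.09],"angular": [0,0,-3.5]}])

```text
clock: 16.85
position: [0.5635, -0.193, 0.0827]
ee_rot: [0.058, 0.998, 0.0, -0.002]
ft_force: [0.1, 0.0, -0.4]
grip_width: 0.193
grasp_force: 35.5
```

```bash
python3 -c "
from h import *
go([(*inc(-.115,-.05),.061,83.4)]); w=shot('wrist','w4.png')
for p in [(-.146,-.086),(-.146,.086),(0,0)]: print(np.round(proj(w,(*inc(*p),.058 if p[0] else .11),True),1))"; python3 chips.py
```

```text
t 16.85 at [ 0.5635 -0.193   0.0827] f [ 0.1  0.  -0.4] w 0.193 gf 35.5 j [-0.2   0.44  0.57  1.73 -0.27  1.05  1.91]
[ 0.564 -0.194  0.061 83.4  ] -> [-0.0007 -0.0013  0.0217] [ 0.  -0.2 -0. ]
[253.3 182.3]
[526.  184.6]
[395.5 424.5]
[131.9  44.8] 62 2.0 [0.9538 0.4424]
[129.4  71.2] 155 1.0 [0.8921 0.4443]
[212.7 192.6] 53 1.63 [0.6221 0.2561]
[199.  251.4] 95 1.52 [0.5011 0.2803]
[237.8 258. ] 64 1.0 [0.4869 0.2017]
[194.7 271. ] 98 1.56 [0.4618 0.2875]
[233.9 277.8] 96 1.55 [0.4475 0.2086]
[190.2 291. ] 67 1.0 [0.4224 0.295 ]
[229.9 297.9] 98 1.57 [0.408  0.2158]
```

View pics/w4.png

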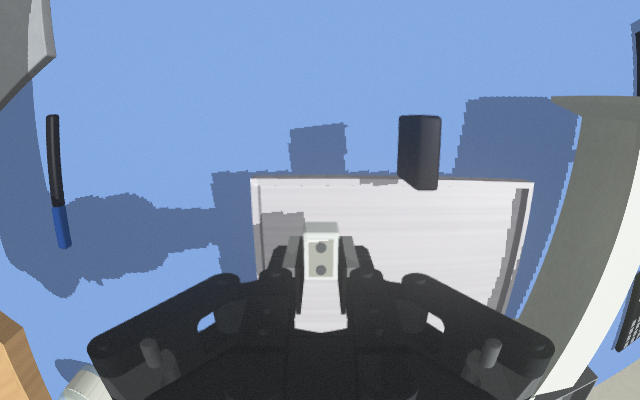

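The wrist view shows the chip at (320,258), held above the shelf floor and inside the rims. I'll lower and release it, then go back for chip 2 at (199,251).

Request:
carry_out(motion=[{"xyz": [0,-0.001,0.008],"angular": [0,0,0]},{"xyz": [0,-0.001,0.015],"angular": [0,0,0]},{"xyz": [0,-0.001,0.02],"angular": [0,0,0]},{"xyz": [0,-0.001,0.0235],"angular": [0,0,0]},{"xyz": [0,-0.001,0.0235],"angular": [0,0,0]},{"xyz": [0,-0.001,0.0235],"angular": [0,0,0]}])

```text
clock: 17.55
position: [0.5644, -0.1953, 0.0608]
ee_rot: [0.058, 0.998, 0.0, -0.0]
ft_force: [-0.2, -1.0, 0.2]
grip_width: 0.194
grasp_force: 35.5
```

Request:
carry_out(motion=[{"xyz": [0,0,0],"angular": [0,0,0]},{"xyz": [0,0,0],"angular": [0,0,0]},{"xyz": [0,0,0],"angular": [0,0,0]},{"xyz": [0,0,-0.01],"angular": [0,0,0]},{"xyz": [0,0,-0.03],"angular": [0,0,0]},{"xyz": [0,0,-0.06],"angular": [0,0,0]},{"xyz": [0,0,-0.1],"angular": [0,0,0]},{"xyz": [0,0,-0.11],"angular": [0,0,0]},{"xyz": [0,0,-0.11],"angular": [0,0,0]}], hand=0.42)

```text
clock: 18.45
position: [0.5655, -0.1957, 0.1732]
ee_rot: [0.058, 0.998, -0.0, 0.002]
ft_force: [-0.4, -0.4, -1.1]
grip_width: 0.423
grasp_force: 0.0
```

```bash
python3 -c "
from h import *
go([(.5011,.2803,.1,79.8),(.4618,.2875,.1,79.8)])"
```

```text
t 18.45 at [ 0.5655 -0.1957  0.1732] f [-0.4 -0.4 -1.1] w 0.423 gf 0.0 j [-0.23  0.34  0.61  1.64 -0.21  1.22  1.87]
[ 0.501  0.28   0.1   79.8  ] -> [0.1194 0.4653 0.0728] [0.  0.2 3.5]
[ 0.462  0.288  0.1   79.8  ] -> [0.1592 0.4679 0.0726] [0.  0.2 3.5]
```

Request:
carry_out(motion=[{"xyz": [0.011,0.043,0],"angular": [0,0,0.3]},{"xyz": [0.022,0.086,0],"angular": [0,0,0.7]},{"xyz": [0.033,0.129,0],"angular": [0,0,1]},{"xyz": [0.044,0.172,0],"angular": [0,0,1.4]},{"xyz": [0.055,0.215,0],"angular": [0,0,1.7]},{"xyz": [0.066,0.258,0.005],"angular": [0,0,2.1]},{"xyz": [0.077,0.301,0.02],"angular": [0,0,2.4]},{"xyz": [0.088,0.344,0.04],"angular": [0,0,2.8]},{"xyz": [0.099,0.387,0.06],"angular": [0,0,3.1]},{"xyz": [0.11,0.428,0.08],"angular": [0,0,3.5]},{"xyz": [0.119,0.465,0.1],"angular": [0,0,3.5]},{"xyz": [0.119,0.465,0.115],"angular": [0,0,3.5]}], hand=0.55)

```text
clock: 19.65
position: [0.4965, 0.2863, 0.0529]
ee_rot: [0.084, 0.996, 0.0, -0.002]
ft_force: [-0.2, -0.3, -0.0]
grip_width: 0.549
grasp_force: 0.0
```

Request:
carry_out(motion=[{"xyz": [0,0,0],"angular": [0,0,0]},{"xyz": [0,0,0],"angular": [0,0,0]}])

```text
clock: 19.85
position: [0.5, 0.2787, 0.0553]
ee_rot: [0.089, 0.996, -0.001, -0.0]
ft_force: [0.6, -1.1, -0.1]
grip_width: 0.554
grasp_force: 0.0
```

```bash
cat > al.py <<'E'
from h import *
import sys
# wrist-camera fix of the chip under the hand (nearest to the commanded aim), top face z given
w=shot('wrist'); ax,ay,z=map(float,sys.argv[1:4])
u,v=proj(w,(ax,ay,z),True); im=w['img'].astype(int)
m=((im.min(2)>185)&(im.max(2)-im.min(2)<35)).astype(np.uint8)
n,l,st,ce=cv2.connectedComponentsWithStats(m)
k=[i for i in range(1,n) if 200<st[i,4]<3000]
i=min(k,key=lambda i:np.hypot(ce[i][0]-u,ce[i][1]-v))
q=np.argwhere(l==i)[:,::-1].astype(np.float32); (c,wh,a)=cv2.minAreaRect(q)
P=onz(w,*c,z,True); bp=np.array([onz(w,*b,z,True)[:2] for b in cv2.boxPoints((c,wh,a))])
e=[bp[1]-bp[0],bp[2]-bp[1]]; e.sort(key=np.linalg.norm); L=e[1]
print('pred px',np.round((u,v)),'seen',np.round(c),st[i,4],'chip',P[:2],'size mm',[round(1e3*float(np.linalg.norm(x)),1) for x in e],'long-axis yaw',round(float(np.degrees(np.arctan2(L[1],L[0])))%180,1))
go([(P[0],P[1],float(sys.argv[4]),float(sys.argv[5]))])
E
python3 al.py .5011 .2803 .0225 .0135 79.8
```

```text
pred px [323. 229.] seen [323. 230.] 1106 chip [0.5012 0.2805] size mm [16.7, 25.4] long-axis yaw 170.7
t 19.9 at [0.5006 0.2789 0.0561] f [ 0.  -0.4  0.1] w 0.555 gf 0.0 j [-0.86  0.39  0.33  1.8  -0.15  0.97  0.92]
[ 0.501  0.281  0.014 79.8  ] -> [-0.0002  0.0018  0.0426] [-0.   0.  -0.1]
```

Request:
carry_out(motion=[{"xyz": [0,0.001,0.015],"angular": [0,0,0]},{"xyz": [0,0.001,0.03],"angular": [0,0,0]},{"xyz": [0,0.001,0.042],"angular": [0,0,0]},{"xyz": [0,0.001,0.042],"angular": [0,0,0]}])

```text
clock: 20.3
position: [0.4989, 0.2803, 0.0114]
ee_rot: [0.089, 0.996, -0.001, -0.001]
ft_force: [0.4, -0.4, 0.0]
grip_width: 0.549
grasp_force: 0.0
```

Request:
carry_out(motion=[{"xyz": [0,0,0],"angular": [0,0,0]},{"xyz": [0,0,0],"angular": [0,0,0]},{"xyz": [0,0,0],"angular": [0,0,0]},{"xyz": [0,0,0],"angular": [0,0,0]},{"xyz": [0,0,0],"angular": [0,0,0]},{"xyz": [0,0,0],"angular": [0,0,0]}], hand=0, grip_force=35)

```text
clock: 20.9
position: [0.5006, 0.2817, 0.0144]
ee_rot: [0.088, 0.996, 0.0, 0.0]
ft_force: [-0.4, 0.1, 6.5]
grip_width: 0.195
grasp_force: 36.4
```

Request:
carry_out(motion=[{"xyz": [0,0,-0.01],"angular": [0,0,0]},{"xyz": [0,0,-0.03],"angular": [0,0,0]},{"xyz": [0,0,-0.06],"angular": [0,0,0]},{"xyz": [0,0,-0.1],"angular": [0,0,0]},{"xyz": [0,0,-0.135],"angular": [0,0,0]},{"xyz": [0,0,-0.145],"angular": [0,0,0]},{"xyz": [0,0,-0.145],"angular": [0,0,0]},{"xyz": [0,0,-0.145],"angular": [0,0,0]}])

```text
clock: 21.7
position: [0.4996, 0.2811, 0.1578]
ee_rot: [0.088, 0.996, -0.0, -0.001]
ft_force: [-0.7, -0.6, -0.6]
grip_width: 0.196
grasp_force: 35.8
```

```bash
python3 place.py; python3 chips.py
```

```text
t 21.7 at [0.4996 0.2811 0.1578] f [-0.7 -0.6 -0.6] w 0.196 gf 35.8 j [-0.89  0.28  0.35  1.71 -0.1   1.17  0.88]
[ 0.564 -0.194  0.18  83.4  ] -> [-0.1471 -0.4568 -0.022 ] [-0.1 -0.1 -3.5]
[ 0.576 -0.095  0.18  83.4  ] -> [-0.141  -0.357  -0.0221] [-0.1 -0.1 -3.5]
[ 0.57  -0.145  0.18  83.4  ] -> [-0.1441 -0.4069 -0.022 ] [-0.1 -0.1 -3.5]
[ 0.621 -0.178  0.18  83.4  ] -> [-0.2006 -0.4304 -0.0221] [-0.1 -0.1 -3.5]
[ 0.628 -0.124  0.18  83.4  ] -> [-0.1973 -0.3765 -0.0221] [-0.1 -0.1 -3.5]
[129.4  71.2] 156 1.0 [0.892  0.4443]
[212.8 192.6] 53 1.63 [0.6222 0.2559]
[237.8 258. ] 64 1.0 [0.4869 0.2017]
[194.7 271. ] 98 1.56 [0.4618 0.2875]
[233.9 277.8] 96 1.55 [0.4475 0.2086]
[190.2 291. ] 67 1.0 [0.4224 0.295 ]
[229.9 297.9] 98 1.57 [0.408  0.2158]
```

Request:
carry_out(motion=[{"xyz": [-0.016,-0.04,0],"angular": [0,0,-0.4]},{"xyz": [-0.032,-0.08,0],"angular": [0,0,-0.8]},{"xyz": [-0.048,-0.12,0],"angular": [0,0,-1.2]},{"xyz": [-0.064,-0.16,0],"angular": [0,0,-1.6]},{"xyz": [-0.08,-0.2,0],"angular": [0,0,-2]},{"xyz": [-0.095,-0.24,0],"angular": [0,0,-2.4]},{"xyz": [-0.111,-0.28,0],"angular": [0,0,-2.8]},{"xyz": [-0.127,-0.32,0],"angular": [0,0,-3.2]},{"xyz": [-0.141,-0.357,0.01],"angular": [0,0,-3.5]},{"xyz": [-0.141,-0.357,0.035],"angular": [0,0,-3.5]},{"xyz": [-0.141,-0.357,0.07],"angular": [0,0,-3.5]},{"xyz": [-0.141,-0.357,0.075],"angular": [0,0,-3.5]}])

```text
clock: 22.95
position: [0.5726, -0.0947, 0.0787]
ee_rot: [0.058, 0.998, -0.0, -0.004]
ft_force: [0.7, 0.8, -0.0]
grip_width: 0.199
grasp_force: 35.8
```

Request:
carry_out(motion=[{"xyz": [0,0,0.005],"angular": [0,0,0]},{"xyz": [0,0,0.01],"angular": [0,0,0]},{"xyz": [0,0,0.016],"angular": [0,0,0]},{"xyz": [0,0,0.022],"angular": [0,0,0]},{"xyz": [0,0,0.022],"angular": [0,0,0]},{"xyz": [0,0,0.022],"angular": [0,0,0]}])

```text
clock: 23.55
position: [0.5762, -0.0948, 0.062]
ee_rot: [0.058, 0.998, 0.0, 0.0]
ft_force: [0.7, -0.6, 0.2]
grip_width: 0.196
grasp_force: 35.8
```

```bash
python3 -c "
from h import *
go([(*inc(-.115,.05),.061,83.4)])"; python3 chips.py
```

```text
t 23.55 at [ 0.5762 -0.0948  0.062 ] f [ 0.7 -0.6  0.2] w 0.196 gf 35.8 j [-0.35  0.43  0.53  1.78 -0.25  1.    1.74]
[ 0.576 -0.095  0.061 83.4  ] -> [ 0.0007 -0.0004  0.001 ] [ 0.  0. -0.]
[129.3  71.3] 158 1.0 [0.8918 0.4443]
[212.7 192.6] 54 1.63 [0.6221 0.2563]
[365.6 218.7] 50 2.7 [ 0.5644 -0.0583]
[237.8 258. ] 65 1.0 [0.4869 0.2016]
[194.7 271. ] 98 1.56 [0.4618 0.2875]
[233.9 277.8] 97 1.5 [0.4476 0.2085]
[190.1 291. ] 68 1.0 [0.4223 0.2951]
[229.9 297.9] 99 1.6 [0.4081 0.2157]
```

Request:
carry_out(motion=[{"xyz": [0,0,0.0015],"angular": [0,0,0]},{"xyz": [0,0,0.0015],"angular": [0,0,0]}])

```text
clock: 23.8
position: [0.5761, -0.0949, 0.0603]
ee_rot: [0.058, 0.998, 0.0, 0.0]
ft_force: [-0.0, -0.4, -1.1]
grip_width: 0.196
grasp_force: 35.8
```

Request:
carry_out(motion=[{"xyz": [0,0,0],"angular": [0,0,0]},{"xyz": [0,0,0],"angular": [0,0,0]},{"xyz": [0,0,0],"angular": [0,0,0]},{"xyz": [0,0,-0.01],"angular": [0,0,0]},{"xyz": [0,0,-0.03],"angular": [0,0,0]},{"xyz": [0,0,-0.06],"angular": [0,0,0]},{"xyz": [0,0,-0.1],"angular": [0,0,0]},{"xyz": [0,0,-0.11],"angular": [0,0,0]},{"xyz": [0,0,-0.11],"angular": [0,0,0]},{"xyz": [0,0,-0.11],"angular": [0,0,0]}], hand=0.42)

```text
clock: 24.8
position: [0.5757, -0.0947, 0.1697]
ee_rot: [0.058, 0.998, 0.0, -0.0]
ft_force: [0.3, 0.5, -1.1]
grip_width: 0.419
grasp_force: 0.0
```

```bash
python3 -c "
from h import *
go([(.4618,.2875,.055,79.8)])"
```

```text
t 24.8 at [ 0.5757 -0.0947  0.1697] f [ 0.3  0.5 -1.1] w 0.419 gf 0.0 j [-0.39  0.31  0.57  1.68 -0.18  1.2   1.68]
[ 0.462  0.288  0.055 79.8  ] -> [0.1573 0.3664 0.1149] [ 0.  -0.   3.6]
```

Request:
carry_out(motion=[{"xyz": [0.017,0.04,0],"angular": [0,0,0.4]},{"xyz": [0.034,0.08,0],"angular": [0,0,0.8]},{"xyz": [0.052,0.12,0],"angular": [0,0,1.2]},{"xyz": [0.069,0.16,0],"angular": [0,0,1.6]},{"xyz": [0.086,0.2,0],"angular": [0,0,2]},{"xyz": [0.103,0.24,0.005],"angular": [0,0,2.4]},{"xyz": [0.12,0.28,0.025],"angular": [0,0,2.8]},{"xyz": [0.137,0.32,0.05],"angular": [0,0,3.2]},{"xyz": [0.157,0.366,0.075],"angular": [0,0,3.6]},{"xyz": [0.157,0.366,0.1],"angular": [0,0,3.6]},{"xyz": [0.157,0.366,0.114],"angular": [0,0,3.6]},{"xyz": [0.157,0.366,0.114],"angular": [0,0,3.6]}], hand=0.55)

```text
clock: 26.0
position: [0.4612, 0.2846, 0.0536]
ee_rot: [0.09, 0.996, -0.002, -0.002]
ft_force: [-0.4, 0.1, 0.0]
grip_width: 0.553
grasp_force: 0.0
```

Request:
carry_out(motion=[{"xyz": [0,0,0],"angular": [0,0,0]},{"xyz": [0,0,0],"angular": [0,0,0]}])

```text
clock: 26.2
position: [0.4638, 0.2861, 0.0575]
ee_rot: [0.09, 0.996, 0.001, 0.001]
ft_force: [-0.1, 0.1, 0.0]
grip_width: 0.553
grasp_force: 0.0
```

```bash
python3 al.py .4618 .2875 .0225 .0135 79.8; python3 chips.py
```

```text
pred px [321. 224.] seen [322. 224.] 1074 chip [0.4618 0.2876] size mm [16.2, 25.3] long-axis yaw 170.5
t 26.25 at [0.4637 0.2864 0.0576] f [-0.3  0.4 -0.6] w 0.545 gf 0.0 j [-0.91  0.33  0.31  1.88 -0.12  0.95  0.85]
[ 0.462  0.288  0.014 79.8  ] -> [0.0022 0.0008 0.0441] [ 0.1  0.1 -0.1]
[498.8  42.4] 49 3.0 [ 0.9524 -0.3609]
[129.4  71.2] 155 1.0 [0.8921 0.4443]
[212.8 192.6] 53 1.63 [0.6222 0.2559]
[233.7 278.3] 83 1.52 [0.4464 0.2091]
[190.2 291. ] 67 1.0 [0.4224 0.295 ]
[229.9 297.9] 98 1.57 [0.408  0.2158]
```

Request:
carry_out(motion=[{"xyz": [0.0015,0.001,0.015],"angular": [0,0,0]},{"xyz": [0.0015,0.001,0.03],"angular": [0,0,0]},{"xyz": [0.0015,0.001,0.042],"angular": [0,0,0]},{"xyz": [0.0015,0.001,0.043],"angular": [0,0,0]}])

```text
clock: 26.7
position: [0.4603, 0.2873, 0.0116]
ee_rot: [0.089, 0.996, -0.001, -0.001]
ft_force: [0.3, 0.1, -0.7]
grip_width: 0.55
grasp_force: 0.0
```

Request:
carry_out(motion=[{"xyz": [0,0,0],"angular": [0,0,0]},{"xyz": [0,0,0],"angular": [0,0,0]},{"xyz": [0,0,0],"angular": [0,0,0]},{"xyz": [0,0,0],"angular": [0,0,0]},{"xyz": [0,0,0],"angular": [0,0,0]},{"xyz": [0,0,0],"angular": [0,0,0]}], hand=0, grip_force=35)

```text
clock: 27.3
position: [0.4617, 0.2884, 0.0139]
ee_rot: [0.089, 0.996, 0.0, 0.0]
ft_force: [-0.4, 0.5, 6.7]
grip_width: 0.196
grasp_force: 36.4
```

Request:
carry_out(motion=[{"xyz": [0,0,-0.01],"angular": [0,0,0]},{"xyz": [0,0,-0.03],"angular": [0,0,0]},{"xyz": [0,0,-0.06],"angular": [0,0,0]},{"xyz": [0,0,-0.1],"angular": [0,0,0]},{"xyz": [0,0,-0.135],"angular": [0,0,0]},{"xyz": [0,0,-0.145],"angular": [0,0,0]},{"xyz": [0,0,-0.145],"angular": [0,0,0]},{"xyz": [0,0,-0.145],"angular": [0,0,0]}])

```text
clock: 28.1
position: [0.4606, 0.2878, 0.1573]
ee_rot: [0.089, 0.996, -0.0, -0.001]
ft_force: [-0.5, -0.9, -0.3]
grip_width: 0.195
grasp_force: 35.8
```

```bash
python3 place.py; python3 chips.py; python3 -c "
from h import *
t=shot('top');cv2.imwrite('pics/top3c.png',cv2.cvtColor(cv2.resize(t['img'][120:240,330:490],None,fx=4,fy=4,interpolation=cv2.INTER_CUBIC),cv2.COLOR_RGB2BGR))"
```

```text
t 28.1 at [0.4606 0.2878 0.1573] f [-0.5 -0.9 -0.3] w 0.195 gf 35.8 j [-0.94  0.21  0.33  1.79 -0.07  1.16  0.81]
[ 0.564 -0.194  0.18  83.4  ] -> [-0.1874 -0.4562 -0.0224] [-0.  -0.1 -3.6]
[ 0.576 -0.095  0.18  83.4  ] -> [-0.1811 -0.3564 -0.0225] [-0.  -0.1 -3.6]
[ 0.57  -0.145  0.18  83.4  ] -> [-0.1843 -0.4063 -0.0225] [-0.  -0.1 -3.6]
[ 0.621 -0.178  0.18  83.4  ] -> [-0.2409 -0.4298 -0.0225] [-0.  -0.1 -3.6]
[ 0.628 -0.124  0.18  83.4  ] -> [-0.2374 -0.3759 -0.0226] [-0.  -0.1 -3.6]
[129.4  71.2] 156 1.0 [0.892  0.4442]
[212.8 192.6] 52 1.65 [0.6221 0.256 ]
[237.8 258. ] 64 1.0 [0.4869 0.2017]
[233.9 277.8] 96 1.55 [0.4475 0.2086]
[190.1 291. ] 68 1.0 [0.4223 0.2951]
[229.9 297.9] 98 1.57 [0.408  0.2158]
```

View pics/top3c.png

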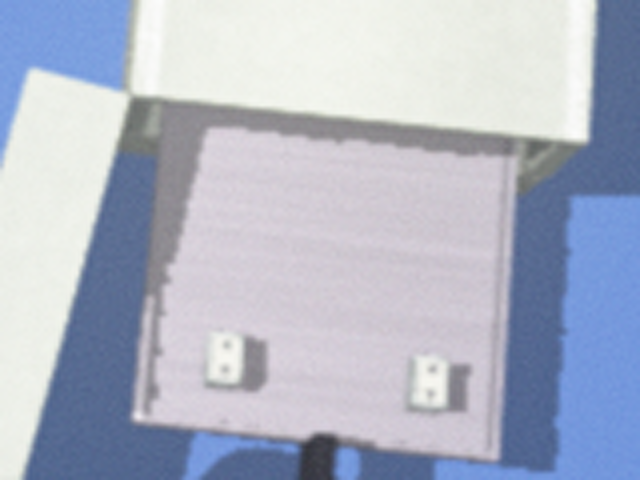

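The top crop shows two chips upright on the shelf floor at (225,358) and (430,382). The third is in the gripper and goes to the middle front.

Request:
carry_out(motion=[{"xyz": [-0.018,-0.04,0],"angular": [0,0,-0.4]},{"xyz": [-0.036,-0.08,0],"angular": [0,0,-0.8]},{"xyz": [-0.054,-0.12,0],"angular": [0,0,-1.2]},{"xyz": [-0.073,-0.161,0],"angular": [0,0,-1.6]},{"xyz": [-0.091,-0.202,0],"angular": [0,0,-2]},{"xyz": [-0.11,-0.243,0],"angular": [0,0,-2.4]},{"xyz": [-0.128,-0.284,0],"angular": [0,0,-2.8]},{"xyz": [-0.147,-0.325,0],"angular": [0,0,-3.2]},{"xyz": [-0.166,-0.366,0],"angular": [0,0,-3.5]},{"xyz": [-0.184,-0.406,0.02],"angular": [0,0,-3.6]},{"xyz": [-0.184,-0.406,0.05],"angular": [0,0,-3.6]},{"xyz": [-0.184,-0.406,0.075],"angular": [0,0,-3.6]}])

```text
clock: 29.4
position: [0.5688, -0.1461, 0.0806]
ee_rot: [0.06, 0.998, -0.0, -0.001]
ft_force: [0.2, 0.9, -0.7]
grip_width: 0.194
grasp_force: 35.8
```

Request:
carry_out(motion=[{"xyz": [0,0,0],"angular": [0,0,0]},{"xyz": [0,0,0.005],"angular": [0,0,0]},{"xyz": [0,0,0.01],"angular": [0,0,0]},{"xyz": [0,0,0.016],"angular": [0,0,0]},{"xyz": [0,0,0.021],"angular": [0,0,0]},{"xyz": [0,0,0.021],"angular": [0,0,0]},{"xyz": [0,0,0.021],"angular": [0,0,0]}])

```text
clock: 30.1
position: [0.5701, -0.1441, 0.0624]
ee_rot: [0.058, 0.998, 0.0, 0.0]
ft_force: [0.2, -0.5, -0.1]
grip_width: 0.196
grasp_force: 35.8
```

```bash
python3 -c "
from h import *
go([(*inc(-.115,0),.06,83.4)])"; python3 chips.py
```

```text
t 30.1 at [ 0.5701 -0.1441  0.0624] f [ 0.2 -0.5 -0.1] w 0.196 gf 35.8 j [-0.3   0.45  0.58  1.77 -0.28  1.01  1.85]
[ 0.57  -0.145  0.06  83.4  ] -> [ 0.0003 -0.0007  0.0024] [ 0.  0. -0.]
[129.4  71.2] 155 1.0 [0.8921 0.4443]
[212.7 192.6] 53 1.63 [0.6221 0.2561]
[237.8 258. ] 65 1.0 [0.4869 0.2016]
[233.9 277.8] 97 1.5 [0.4476 0.2085]
[190.2 291. ] 67 1.0 [0.4224 0.295 ]
[229.9 297.9] 99 1.6 [0.4081 0.2157]
```

Request:
carry_out(motion=[{"xyz": [0,0,0.0025],"angular": [0,0,0]},{"xyz": [0,0,0.0025],"angular": [0,0,0]}])

```text
clock: 30.35
position: [0.57, -0.1441, 0.0596]
ee_rot: [0.058, 0.998, 0.0, -0.0]
ft_force: [-0.7, 0.1, -0.3]
grip_width: 0.197
grasp_force: 35.8
```

Request:
carry_out(motion=[{"xyz": [0,0,0],"angular": [0,0,0]},{"xyz": [0,0,0],"angular": [0,0,0]},{"xyz": [0,0,0],"angular": [0,0,0]},{"xyz": [0,0,-0.01],"angular": [0,0,0]},{"xyz": [0,0,-0.03],"angular": [0,0,0]},{"xyz": [0,0,-0.06],"angular": [0,0,0]},{"xyz": [0,0,-0.1],"angular": [0,0,0]},{"xyz": [0,0,-0.11],"angular": [0,0,0]},{"xyz": [0,0,-0.11],"angular": [0,0,0]},{"xyz": [0,0,-0.11],"angular": [0,0,0]}], hand=0.42)

```text
clock: 31.35
position: [0.5697, -0.1439, 0.1691]
ee_rot: [0.058, 0.998, 0.0, -0.0]
ft_force: [-0.9, 0.6, -1.2]
grip_width: 0.417
grasp_force: 0.0
```

```bash
python3 -c "
from h import *
go([(.4476,.2085,.055,79.8)])"; python3 chips.py
```

```text
t 31.35 at [ 0.5697 -0.1439  0.1691] f [-0.9  0.6 -1.2] w 0.417 gf 0.0 j [-0.34  0.33  0.62  1.67 -0.2   1.21  1.79]
[ 0.448  0.208  0.055 79.8  ] -> [0.1619 0.3359 0.1143] [ 0.  -0.   3.6]
[133.3  44.7] 51 1.71 [0.954  0.4394]
[129.3  71.2] 154 1.0 [0.892  0.4444]
[212.8 192.6] 52 1.65 [0.6221 0.256 ]
[237.8 258.1] 64 1.0 [0.4868 0.2015]
[233.9 277.8] 96 1.55 [0.4475 0.2086]
[190.2 291. ] 67 1.0 [0.4224 0.295 ]
[229.9 297.9] 98 1.57 [0.408  0.2158]
```

Request:
carry_out(motion=[{"xyz": [0.018,0.037,0],"angular": [0,0,0.4]},{"xyz": [0.036,0.074,0],"angular": [0,0,0.8]},{"xyz": [0.054,0.112,0],"angular": [0,0,1.2]},{"xyz": [0.072,0.149,0],"angular": [0,0,1.6]},{"xyz": [0.09,0.187,0],"angular": [0,0,2]},{"xyz": [0.108,0.224,0],"angular": [0,0,2.4]},{"xyz": [0.126,0.261,0],"angular": [0,0,2.8]},{"xyz": [0.144,0.299,0.02],"angular": [0,0,3.2]},{"xyz": [0.162,0.336,0.05],"angular": [0,0,3.6]},{"xyz": [0.162,0.336,0.09],"angular": [0,0,3.6]},{"xyz": [0.162,0.336,0.113],"angular": [0,0,3.6]},{"xyz": [0.162,0.336,0.113],"angular": [0,0,3.6]}], hand=0.55)

```text
clock: 32.6
position: [0.445, 0.2068, 0.0528]
ee_rot: [0.089, 0.996, -0.003, -0.003]
ft_force: [-0.3, -0.5, 0.0]
grip_width: 0.546
grasp_force: 0.0
```

Request:
carry_out(motion=[{"xyz": [0,0,0],"angular": [0,0,0]},{"xyz": [0,0,0],"angular": [0,0,0]}])

```text
clock: 32.8
position: [0.4489, 0.2085, 0.058]
ee_rot: [0.09, 0.996, 0.001, 0.001]
ft_force: [0.2, -0.0, -0.9]
grip_width: 0.546
grasp_force: 0.0
```

```bash
python3 al.py .4476 .2085 .0225 .0135 79.8
```

```text
pred px [319. 225.] seen [320. 224.] 1051 chip [0.4475 0.2089] size mm [16.8, 25.5] long-axis yaw 170.5
t 32.85 at [0.449  0.2086 0.0581] f [-0.2  0.5  0.4] w 0.551 gf 0.0 j [-0.85  0.23  0.36  2.01 -0.1   0.92  0.95]
[ 0.448  0.209  0.014 79.8  ] -> [ 0.0016 -0.      0.0446] [ 0.1  0.1 -0.1]
```

Request:
carry_out(motion=[{"xyz": [0.001,0,0.015],"angular": [0,0,0]},{"xyz": [0.001,0,0.03],"angular": [0,0,0]},{"xyz": [0.001,0,0.042],"angular": [0,0,0]},{"xyz": [0.001,0,0.0435],"angular": [0,0,0]}])

```text
clock: 33.25
position: [0.4468, 0.2083, 0.0128]
ee_rot: [0.089, 0.996, -0.0, -0.0]
ft_force: [0.5, -0.0, -0.2]
grip_width: 0.549
grasp_force: 0.0
```

Request:
carry_out(motion=[{"xyz": [0,0,0],"angular": [0,0,0]},{"xyz": [0,0,0],"angular": [0,0,0]},{"xyz": [0,0,0],"angular": [0,0,0]},{"xyz": [0,0,0],"angular": [0,0,0]},{"xyz": [0,0,0],"angular": [0,0,0]},{"xyz": [0,0,0],"angular": [0,0,0]}], hand=0, grip_force=35)

```text
clock: 33.85
position: [0.4477, 0.2089, 0.0142]
ee_rot: [0.089, 0.996, 0.001, 0.001]
ft_force: [-1.0, -0.9, 6.6]
grip_width: 0.193
grasp_force: 36.0
```

Request:
carry_out(motion=[{"xyz": [0,0,-0.01],"angular": [0,0,0]},{"xyz": [0,0,-0.03],"angular": [0,0,0]},{"xyz": [0,0,-0.06],"angular": [0,0,0]},{"xyz": [0,0,-0.1],"angular": [0,0,0]},{"xyz": [0,0,-0.135],"angular": [0,0,0]},{"xyz": [0,0,-0.145],"angular": [0,0,0]},{"xyz": [0,0,-0.145],"angular": [0,0,0]},{"xyz": [0,0,-0.145],"angular": [0,0,0]}])

```text
clock: 34.65
position: [0.4466, 0.2083, 0.1575]
ee_rot: [0.089, 0.996, -0.0, -0.0]
ft_force: [1.1, 0.1, -0.3]
grip_width: 0.196
grasp_force: 35.3
```

```bash
python3 place.py; python3 chips.py
```

```text
t 34.65 at [0.4466 0.2083 0.1575] f [ 1.1  0.1 -0.3] w 0.196 gf 35.3 j [-0.88  0.09  0.38  1.92 -0.04  1.14  0.9 ]
[ 0.564 -0.194  0.18  83.4  ] -> [-0.1872 -0.3754 -0.0224] [-0.  -0.  -3.6]
[ 0.576 -0.095  0.18  83.4  ] -> [-0.1808 -0.2756 -0.0225] [-0.  -0.  -3.6]
[ 0.57  -0.145  0.18  83.4  ] -> [-0.184  -0.3255 -0.0224] [-0.  -0.  -3.6]
[ 0.621 -0.178  0.18  83.4  ] -> [-0.2406 -0.349  -0.0225] [-0.  -0.  -3.6]
[ 0.628 -0.124  0.18  83.4  ] -> [-0.2372 -0.2951 -0.0225] [-0.  -0.  -3.6]
[129.3  71.2] 156 1.0 [0.892  0.4443]
[212.8 192.6] 52 1.65 [0.6221 0.256 ]
[237.8 258. ] 64 1.0 [0.4869 0.2017]
[229.9 297.8] 96 1.5 [0.4082 0.2156]
```

Request:
carry_out(motion=[{"xyz": [-0.024,-0.035,0],"angular": [0,0,-0.4]},{"xyz": [-0.048,-0.07,0],"angular": [0,0,-0.8]},{"xyz": [-0.072,-0.105,0],"angular": [0,0,-1.2]},{"xyz": [-0.096,-0.14,0],"angular": [0,0,-1.6]},{"xyz": [-0.12,-0.174,0],"angular": [0,0,-2]},{"xyz": [-0.144,-0.209,0],"angular": [0,0,-2.4]},{"xyz": [-0.168,-0.244,0],"angular": [0,0,-2.8]},{"xyz": [-0.192,-0.279,0],"angular": [0,0,-3.2]},{"xyz": [-0.216,-0.314,0],"angular": [0,0,-3.5]},{"xyz": [-0.24,-0.349,0.02],"angular": [0,0,-3.6]},{"xyz": [-0.24,-0.349,0.05],"angular": [0,0,-3.6]},{"xyz": [-0.24,-0.349,0.075],"angular": [0,0,-3.6]}])

```text
clock: 35.9
position: [0.6197, -0.1796, 0.0798]
ee_rot: [0.06, 0.998, -0.0, -0.002]
ft_force: [-0.6, 1.3, -0.1]
grip_width: 0.198
grasp_force: 35.2
```

Request:
carry_out(motion=[{"xyz": [0,0,0],"angular": [0,0,0]},{"xyz": [0,0,0.005],"angular": [0,0,0]},{"xyz": [0,0,0.01],"angular": [0,0,0]},{"xyz": [0,0,0.016],"angular": [0,0,0]},{"xyz": [0,0,0.021],"angular": [0,0,0]},{"xyz": [0,0,0.021],"angular": [0,0,0]},{"xyz": [0,0,0.021],"angular": [0,0,0]}])

```text
clock: 36.6
position: [0.6212, -0.1776, 0.0624]
ee_rot: [0.058, 0.998, 0.0, 0.0]
ft_force: [-0.6, -0.4, 0.2]
grip_width: 0.199
grasp_force: 35.2
```

```bash
python3 -c "
from h import *
go([(*inc(-.06,-.027),.06,83.4)])"; python3 chips.py
```

```text
t 36.6 at [ 0.6212 -0.1776  0.0624] f [-0.6 -0.4  0.2] w 0.199 gf 35.2 j [-0.22  0.57  0.58  1.61 -0.34  1.07  1.91]
[ 0.621 -0.178  0.06  83.4  ] -> [-0.0001 -0.0003  0.0024] [ 0.  0. -0.]
[74.5 43.5] 52 2.18 [0.958  0.5679]
[129.4  71.2] 155 1.0 [0.8921 0.4443]
[212.6 192.6] 54 1.63 [0.622  0.2563]
[237.8 258. ] 65 1.0 [0.4869 0.2016]
[190.1 291. ] 68 1.0 [0.4223 0.2951]
[229.9 297.8] 100 1.6 [0.4082 0.2158]
```

Request:
carry_out(motion=[{"xyz": [0,0,0.0025],"angular": [0,0,0]},{"xyz": [0,0,0.0025],"angular": [0,0,0]}])

```text
clock: 36.85
position: [0.6211, -0.1776, 0.0596]
ee_rot: [0.058, 0.998, 0.0, -0.0]
ft_force: [-0.3, -0.6, -1.3]
grip_width: 0.194
grasp_force: 35.2
```

Request:
carry_out(motion=[{"xyz": [0,0,0],"angular": [0,0,0]},{"xyz": [0,0,0],"angular": [0,0,0]},{"xyz": [0,0,0],"angular": [0,0,0]},{"xyz": [0,0,-0.01],"angular": [0,0,0]},{"xyz": [0,0,-0.03],"angular": [0,0,0]},{"xyz": [0,0,-0.06],"angular": [0,0,0]},{"xyz": [0,0,-0.1],"angular": [0,0,0]},{"xyz": [0,0,-0.11],"angular": [0,0,0]},{"xyz": [0,0,-0.11],"angular": [0,0,0]},{"xyz": [0,0,-0.11],"angular": [0,0,0]}], hand=0.42)

```text
clock: 37.85
position: [0.6208, -0.1774, 0.1691]
ee_rot: [0.058, 0.998, 0.0, -0.0]
ft_force: [-0.3, -0.3, -0.1]
grip_width: 0.42
grasp_force: 0.0
```

```bash
python3 -c "
from h import *
go([(.4082,.2157,.055,79.8)])"; python3 chips.py
```

```text
t 37.85 at [ 0.6208 -0.1774  0.1691] f [-0.3 -0.3 -0.1] w 0.42 gf 0.0 j [-0.25  0.47  0.62  1.51 -0.28  1.25  1.86]
[ 0.408  0.216  0.055 79.8  ] -> [0.2565 0.3658 0.1144] [ 0.  -0.   3.6]
[332.9  43.2] 75 2.14 [0.9536 0.0032]
[129.4  71.2] 154 1.0 [0.8921 0.4442]
[212.8 192.6] 52 1.65 [0.6221 0.256 ]
[237.7 257.9] 62 1.0 [0.4872 0.2018]
[190.2 291. ] 67 1.0 [0.4224 0.295 ]
[229.9 297.9] 97 1.55 [0.4081 0.2157]
```

Request:
carry_out(motion=[{"xyz": [0.026,0.037,0],"angular": [0,0,0.4]},{"xyz": [0.052,0.073,0],"angular": [0,0,0.8]},{"xyz": [0.077,0.11,0],"angular": [0,0,1.2]},{"xyz": [0.103,0.146,0],"angular": [0,0,1.6]},{"xyz": [0.128,0.183,0],"angular": [0,0,2]},{"xyz": [0.154,0.219,0],"angular": [0,0,2.4]},{"xyz": [0.18,0.256,0],"angular": [0,0,2.8]},{"xyz": [0.205,0.293,0],"angular": [0,0,3.2]},{"xyz": [0.231,0.329,0.02],"angular": [0,0,3.6]},{"xyz": [0.257,0.366,0.055],"angular": [0,0,3.6]},{"xyz": [0.257,0.366,0.09],"angular": [0,0,3.6]},{"xyz": [0.257,0.366,0.113],"angular": [0,0,3.6]}], hand=0.55)

```text
clock: 39.1
position: [0.4053, 0.2162, 0.0533]
ee_rot: [0.088, 0.996, -0.001, -0.002]
ft_force: [0.0, -1.1, 0.5]
grip_width: 0.55
grasp_force: 0.0
```

Request:
carry_out(motion=[{"xyz": [0,0,0],"angular": [0,0,0]},{"xyz": [0,0,0],"angular": [0,0,0]},{"xyz": [0,0,0],"angular": [0,0,0]}])

```text
clock: 39.4
position: [0.4091, 0.2158, 0.0579]
ee_rot: [0.09, 0.996, 0.001, 0.001]
ft_force: [0.1, 0.7, 0.3]
grip_width: 0.55
grasp_force: 0.0
```

```bash
python3 al.py .4081 .2157 .0225 .0135 79.8
```

```text
pred px [319. 225.] seen [320. 226.] 997 chip [0.4082 0.2159] size mm [16.2, 24.2] long-axis yaw 170.4
t 39.45 at [0.4092 0.2159 0.058 ] f [-0.4 -0.5 -0.2] w 0.551 gf 0.0 j [-0.92  0.16  0.36  2.08 -0.07  0.91  0.87]
[ 0.408  0.216  0.014 79.8  ] -> [ 0.001  -0.0003  0.0445] [ 0.1  0.1 -0.1]
```

Request:
carry_out(motion=[{"xyz": [0.001,0,0.015],"angular": [0,0,0]},{"xyz": [0.001,0,0.03],"angular": [0,0,0]},{"xyz": [0.001,0,0.042],"angular": [0,0,0]},{"xyz": [0.001,0,0.0435],"angular": [0,0,0]}])

```text
clock: 39.85
position: [0.407, 0.2155, 0.0128]
ee_rot: [0.089, 0.996, -0.0, -0.0]
ft_force: [-0.2, 0.3, -0.1]
grip_width: 0.549
grasp_force: 0.0
```

Request:
carry_out(motion=[{"xyz": [0,0,0],"angular": [0,0,0]},{"xyz": [0,0,0],"angular": [0,0,0]},{"xyz": [0,0,0],"angular": [0,0,0]},{"xyz": [0,0,0],"angular": [0,0,0]},{"xyz": [0,0,0],"angular": [0,0,0]},{"xyz": [0,0,0],"angular": [0,0,0]}], hand=0, grip_force=35)

```text
clock: 40.45
position: [0.4078, 0.2162, 0.0141]
ee_rot: [0.089, 0.996, 0.001, 0.0]
ft_force: [-1.6, -0.7, 7.2]
grip_width: 0.198
grasp_force: 35.9
```

Request:
carry_out(motion=[{"xyz": [0,0,-0.01],"angular": [0,0,0]},{"xyz": [0,0,-0.03],"angular": [0,0,0]},{"xyz": [0,0,-0.06],"angular": [0,0,0]},{"xyz": [0,0,-0.1],"angular": [0,0,0]},{"xyz": [0,0,-0.135],"angular": [0,0,0]},{"xyz": [0,0,-0.145],"angular": [0,0,0]},{"xyz": [0,0,-0.145],"angular": [0,0,0]},{"xyz": [0,0,-0.145],"angular": [0,0,0]}])

```text
clock: 41.25
position: [0.4068, 0.2156, 0.1576]
ee_rot: [0.089, 0.996, -0.0, -0.0]
ft_force: [0.2, -0.0, -1.1]
grip_width: 0.196
grasp_force: 35.2
```

```bash
python3 place.py; python3 chips.py
```

```text
t 41.25 at [0.4068 0.2156 0.1576] f [ 0.2 -0.  -1.1] w 0.196 gf 35.2 j [-0.95  0.02  0.37  1.99 -0.01  1.14  0.81]
[ 0.564 -0.194  0.18  83.4  ] -> [-0.2276 -0.3756 -0.0224] [-0.  -0.  -3.6]
[ 0.576 -0.095  0.18  83.4  ] -> [-0.2213 -0.2758 -0.0224] [-0.  -0.  -3.6]
[ 0.57  -0.145  0.18  83.4  ] -> [-0.2244 -0.3257 -0.0224] [-0.  -0.  -3.6]
[ 0.621 -0.178  0.18  83.4  ] -> [-0.281  -0.3491 -0.0224] [-0.  -0.  -3.6]
[ 0.628 -0.124  0.18  83.4  ] -> [-0.2776 -0.2952 -0.0224] [-0.  -0.  -3.6]
[129.4  71.3] 157 1.0 [0.8919 0.4442]
[212.8 192.6] 54 1.63 [0.6221 0.256 ]
[237.8 258. ] 64 1.0 [0.4869 0.2017]
```

Request:
carry_out(motion=[{"xyz": [-0.028,-0.03,0],"angular": [0,0,-0.4]},{"xyz": [-0.056,-0.059,0],"angular": [0,0,-0.8]},{"xyz": [-0.083,-0.089,0],"angular": [0,0,-1.2]},{"xyz": [-0.111,-0.118,0],"angular": [0,0,-1.6]},{"xyz": [-0.139,-0.148,0],"angular": [0,0,-2]},{"xyz": [-0.167,-0.177,0],"angular": [0,0,-2.4]},{"xyz": [-0.194,-0.207,0],"angular": [0,0,-2.8]},{"xyz": [-0.222,-0.236,0],"angular": [0,0,-3.2]},{"xyz": [-0.25,-0.266,0],"angular": [0,0,-3.5]},{"xyz": [-0.277,-0.295,0.01],"angular": [0,0,-3.6]},{"xyz": [-0.277,-0.295,0.04],"angular": [0,0,-3.6]},{"xyz": [-0.277,-0.295,0.06],"angular": [0,0,-3.6]}])

```text
clock: 42.5
position: [0.6259, -0.1255, 0.0945]
ee_rot: [0.059, 0.998, -0.001, -0.002]
ft_force: [0.4, 0.6, -0.2]
grip_width: 0.196
grasp_force: 35.2
```

```bash
python3 -c "
from h import *
go([(*inc(-.06,.027),.06,83.4)]); w=shot('wrist','w5.png')"
```

```text
t 42.5 at [ 0.6259 -0.1255  0.0945] f [ 0.4  0.6 -0.2] w 0.196 gf 35.2 j [-0.33  0.53  0.61  1.6  -0.32  1.12  1.81]
[ 0.628 -0.124  0.06  83.4  ] -> [-0.0015  0.0015  0.0345] [-0.1 -0.2 -0.2]
```

View pics/w5.png

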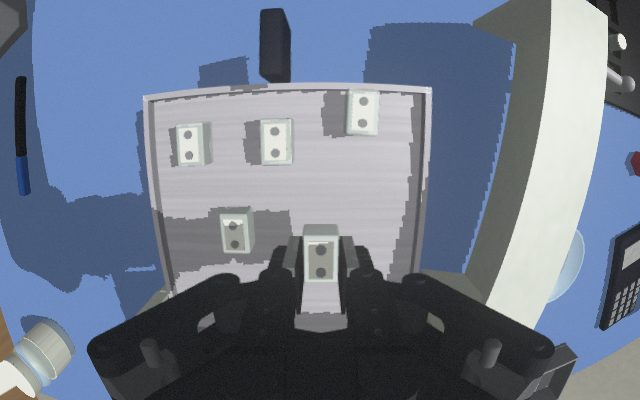

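The wrist view shows the held chip at (321,262) and the chips at (190,145), (276,142) and (236,232) where I put them. The left-front one at (362,112) has been knocked against the front rim. I'll place the held chip first, then inspect that one.

Request:
carry_out(motion=[{"xyz": [0,0,0.01],"angular": [0,0,0]},{"xyz": [0,0,0.02],"angular": [0,0,0]},{"xyz": [0,0,0.028],"angular": [0,0,0]},{"xyz": [0,0,0.034],"angular": [0,0,0]},{"xyz": [0,0,0.0375],"angular": [0,0,0]},{"xyz": [0,0,0.0385],"angular": [0,0,0]},{"xyz": [0,0,0.0385],"angular": [0,0,0]},{"xyz": [0,0,0.0385],"angular": [0,0,0]}])

```text
clock: 43.35
position: [0.6276, -0.1238, 0.0602]
ee_rot: [0.058, 0.998, 0.0, 0.0]
ft_force: [-0.0, -0.0, -0.0]
grip_width: 0.196
grasp_force: 35.2
```

Request:
carry_out(motion=[{"xyz": [0,0,0],"angular": [0,0,0]},{"xyz": [0,0,0],"angular": [0,0,0]},{"xyz": [0,0,0],"angular": [0,0,0]},{"xyz": [0,0,-0.01],"angular": [0,0,0]},{"xyz": [0,0,-0.03],"angular": [0,0,0]},{"xyz": [0,0,-0.06],"angular": [0,0,0]},{"xyz": [0,0,-0.1],"angular": [0,0,0]},{"xyz": [0,0,-0.11],"angular": [0,0,0]},{"xyz": [0,0,-0.11],"angular": [0,0,0]},{"xyz": [0,0,-0.11],"angular": [0,0,0]}], hand=0.42)

```text
clock: 44.35
position: [0.627, -0.1235, 0.1691]
ee_rot: [0.058, 0.998, 0.0, -0.0]
ft_force: [0.5, 0.1, 0.1]
grip_width: 0.419
grasp_force: 0.0
```

```bash
python3 -c "
from h import *
go([(*inc(-.11,.08),.16,83.4)]); w=shot('wrist','w6.png')
s=shot('side','s6.png')
a=cv2.resize(s['img'][120:220,230:390],None,fx=4.5,fy=4.5,interpolation=cv2.INTER_CUBIC)
cv2.imwrite('pics/s6c.png',cv2.cvtColor(a,cv2.COLOR_RGB2BGR))"
```

```text
t 44.35 at [ 0.627  -0.1235  0.1691] f [0.5 0.1 0.1] w 0.419 gf 0.0 j [-0.36  0.46  0.64  1.53 -0.28  1.25  1.78]
[ 0.584 -0.066  0.16  83.4  ] -> [0.0494 0.0522 0.0091] [ 0. -0. -0.]
```

View pics/w6.png

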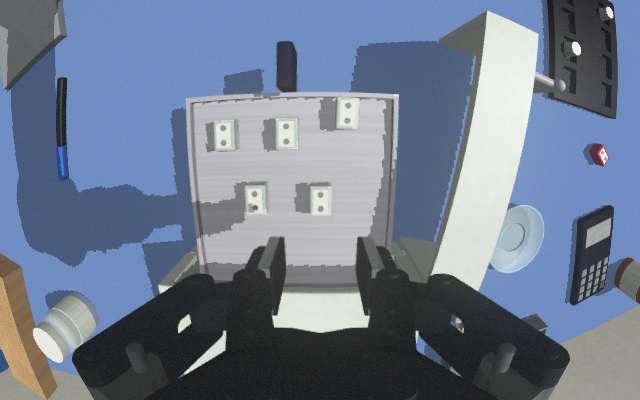

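```bash
cat > sh.py <<'E'
from h import *
import sys
def tops(c,fish,z,s0=0):
    im=c['img'].astype(int); m=((im.min(2)>195)&(im.max(2)-im.min(2)<14)).astype(np.uint8)
    m=cv2.morphologyEx(m,cv2.MORPH_CLOSE,np.ones((3,3)))
    n,l,st,ce=cv2.connectedComponentsWithStats(m); r=[]
    for i in range(1,n):
        P=onz(c,*ce[i],z,fish); q=rot(-IY)@(P[:2]-O)
        if 40<st[i,4]<2500 and -.17<q[0]<.03 and abs(q[1])<.1:
            (cc,wh,a)=cv2.minAreaRect(np.argwhere(l==i)[:,::-1].astype(np.float32)); r.append((cc,st[i,4],np.round(wh,1),q,ray(c,*cc,fish)))
    return r
w=shot('wrist'); t=shot('top')
A=tops(w,True,.068); B=tops(t,False,.068)
for a in A:
    print('w',np.round(a[0],1),a[1],a[2],a[3])
    for b in B:
        if np.linalg.norm(b[3]-a[3])<.02:
            X,g=two(a[4],b[4]); print('   top',np.round(b[0],1),b[1],b[2],b[3],'3D',X,rot(-IY)@(X[:2]-O),round(float(g),4))
E
python3 sh.py
```

```text
w [289.5 107. ] 609 [16. 63.] [-0.1356  0.0102]
w [309.  121.5] 62 [ 7. 18.] [-0.1225  0.0208]
w [224.  134.5] 445 [29. 18.] [-0.1153 -0.0497]
w [321. 202.] 512 [28. 20.] [-0.0586  0.0291]
w [255.9 202.5] 320 [26. 19.] [-0.0597 -0.0248]
```

```bash
python3 -c "
from h import *
w=shot('wrist'); a=w['img'][85:145,310:390]
for u,v in [(347,112),(337,98),(357,98),(337,127),(357,127)]:
  print(rot(-IY)@(onz(w,u,v,.068,True)[:2]-O))
s=cv2.imread('pics/s6c.png'); b=cv2.resize(a,(800,600),interpolation=cv2.INTER_CUBIC)[:, :,::-1]
o=np.zeros((600,800,3),np.uint8); o[:300,:400]=cv2.resize(b,(400,300)); o[300:,:]=cv2.resize(s,(800,500))[100:400]
cv2.imwrite('pics/k.png',o)"
```

```text
[-0.1313  0.0488]
[-0.1423  0.041 ]
[-0.1426  0.0566]
[-0.1194  0.041 ]
[-0.1196  0.0567]
```

View pics/k.png

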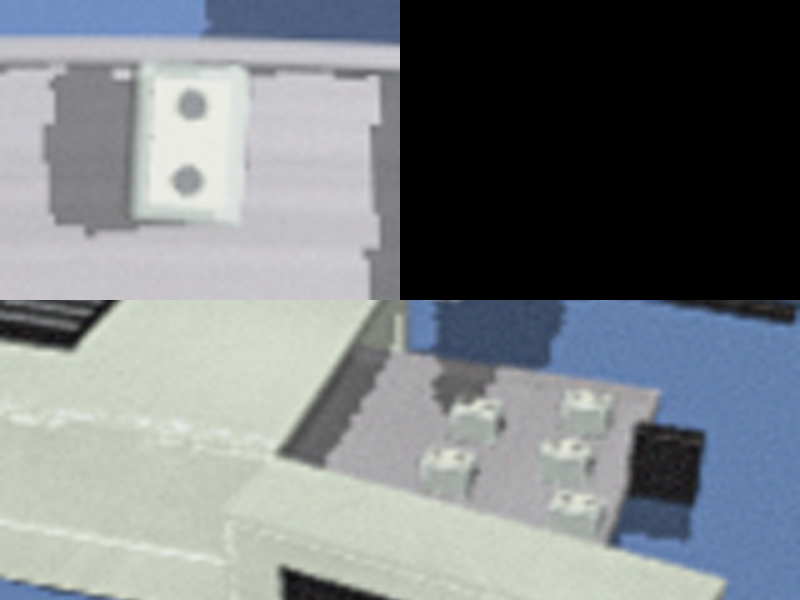

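The chip lies flat on the floor just inside the front rim (x −0.131, y 0.049), clear of the others, so it can stay. Next I'll grip the fin again and push the shelf home.

Request:
carry_out(motion=[{"xyz": [0.029,-0.006,0],"angular": [0,0,0]},{"xyz": [0.058,-0.013,0],"angular": [0,0,0]},{"xyz": [0.087,-0.019,0],"angular": [0,0,0]},{"xyz": [0.115,-0.0255,0],"angular": [0,0,0]},{"xyz": [0.115,-0.0255,0],"angular": [0,0,0]},{"xyz": [0.115,-0.0255,0.03],"angular": [0,0,0]},{"xyz": [0.115,-0.0255,0.04],"angular": [0,0,0]},{"xyz": [0.115,-0.0255,0.04],"angular": [0,0,0]}], hand=0.55)

```text
clock: 45.4
position: [0.5093, -0.1355, 0.1283]
ee_rot: [0.058, 0.998, -0.0, -0.002]
ft_force: [-0.4, -0.4, -0.2]
grip_width: 0.545
grasp_force: 0.0
```

```bash
python3 -c "
from h import *
go([(.5092,-.136,.068,83.4)]); w=shot('wrist')
for d in [(-.192,0),(-.156,0),(-.174,-.006),(-.174,.006)]: print(np.round(proj(w,(*inc(*d),.088),True),1))
im=w['img'].astype(int); m=(im.max(2)<70).astype(np.uint8); m[:, :240]=0; m[:,400:]=0; m[262:]=0
n,l,st,ce=cv2.connectedComponentsWithStats(m)
for i in range(1,n):
  if st[i,4]>100: print(st[i],np.round(ce[i],1))"
```

```text
t 45.4 at [ 0.5093 -0.1355  0.1283] f [-0.4 -0.4 -0.2] w 0.545 gf 0.0 j [-0.43  0.23  0.68  1.87 -0.16  1.09  1.77]
[ 0.509 -0.136  0.068 83.4  ] -> [-0.0001 -0.0005  0.0603] [-0.  -0.2 -0. ]
[316.1 199.8]
[316.4 253.3]
[306.7 227.4]
[325.8 227.4]
[259 239  15  23 213] [267.5 252.4]
[368 239  15  23 210] [373.3 252.5]
```

Request:
carry_out(motion=[{"xyz": [0,0,0.02],"angular": [0,0,0]},{"xyz": [0,0,0.04],"angular": [0,0,0]},{"xyz": [0,0,0.055],"angular": [0,0,0]},{"xyz": [0,0,0.06],"angular": [0,0,0]},{"xyz": [0,0,0.06],"angular": [0,0,0]}])

```text
clock: 45.95
position: [0.5102, -0.1358, 0.0697]
ee_rot: [0.058, 0.998, -0.0, -0.0]
ft_force: [-0.5, -0.2, -0.4]
grip_width: 0.55
grasp_force: 0.0
```

Request:
carry_out(motion=[{"xyz": [0,0,0],"angular": [0,0,0]},{"xyz": [0,0,0],"angular": [0,0,0]},{"xyz": [0,0,0],"angular": [0,0,0]},{"xyz": [0,0,0],"angular": [0,0,0]},{"xyz": [0,0,0],"angular": [0,0,0]},{"xyz": [0,0,0],"angular": [0,0,0]}], hand=0, grip_force=50)

```text
clock: 46.55
position: [0.5108, -0.136, 0.0707]
ee_rot: [0.058, 0.998, 0.0, 0.001]
ft_force: [-1.5, 0.2, 6.2]
grip_width: 0.126
grasp_force: 50.2
```

Request:
carry_out(motion=[{"xyz": [-0.006,0,0],"angular": [0,0,0]},{"xyz": [-0.016,0,0],"angular": [0,0,0]},{"xyz": [-0.03,0,0],"angular": [0,0,0]},{"xyz": [-0.045,0,0],"angular": [0,0,0]},{"xyz": [-0.06,0,0],"angular": [0,0,0]},{"xyz": [-0.075,0,0],"angular": [0,0,0]},{"xyz": [-0.09,0,0],"angular": [0,0,0]},{"xyz": [-0.104,0,0],"angular": [0,0,0]},{"xyz": [-0.117,0,0],"angular": [0,0,0]},{"xyz": [-0.128,0,0],"angular": [0,0,0]},{"xyz": [-0.136,0,0],"angular": [0,0,0]},{"xyz": [-0.142,0,0],"angular": [0,0,0]}])

```text
clock: 47.75
position: [0.652, -0.1528, 0.0708]
ee_rot: [0.058, 0.998, -0.0, 0.001]
ft_force: [-2.3, -0.7, 5.8]
grip_width: 0.128
grasp_force: 50.3
```

Request:
carry_out(motion=[{"xyz": [-0.003,0,0],"angular": [0,0,0]},{"xyz": [-0.006,0,0],"angular": [0,0,0]},{"xyz": [-0.008,0,0],"angular": [0,0,0]},{"xyz": [-0.009,0,0],"angular": [0,0,0]},{"xyz": [-0.009,0,0],"angular": [0,0,0]},{"xyz": [-0.009,0,0],"angular": [0,0,0]}])

```text
clock: 48.35
position: [0.6596, -0.1537, 0.0708]
ee_rot: [0.058, 0.998, 0.0, -0.0]
ft_force: [-6.4, 1.1, 9.2]
grip_width: 0.125
grasp_force: 50.6
```

```bash
python3 -c "
from h import *
go([(.6576,-.1534,.068,83.4)])"
```

```text
t 48.35 at [ 0.6596 -0.1537  0.0708] f [-6.4  1.1  9.2] w 0.125 gf 50.6 j [-0.26  0.63  0.6   1.51 -0.38  1.12  1.87]
[ 0.658 -0.153  0.068 83.4  ] -> [0.0021 0.0001 0.0028] [ 0.  -0.  -0.1]
```

Request:
carry_out(motion=[{"xyz": [-0.001,0,0],"angular": [0,0,0]},{"xyz": [-0.002,0,0],"angular": [0,0,0]},{"xyz": [-0.003,0,0],"angular": [0,0,0]},{"xyz": [-0.003,0,0],"angular": [0,0,0]},{"xyz": [-0.003,0,0],"angular": [0,0,0]}])

```text
clock: 48.85
position: [0.6597, -0.1537, 0.0707]
ee_rot: [0.059, 0.998, 0.001, -0.004]
ft_force: [-23.0, 3.8, 20.8]
grip_width: 0.13
grasp_force: 52.2
```

Request:
carry_out(motion=[{"xyz": [0,0,0],"angular": [0,0,0]},{"xyz": [0,0,0],"angular": [0,0,0]},{"xyz": [0,0,0],"angular": [0,0,0]},{"xyz": [0,0,0],"angular": [0,0,0]},{"xyz": [0,0,-0.01],"angular": [0,0,0]},{"xyz": [0,0,-0.03],"angular": [0,0,0]},{"xyz": [0,0,-0.06],"angular": [0,0,0]},{"xyz": [0,0,-0.1],"angular": [0,0,0]},{"xyz": [0,0,-0.14],"angular": [0,0,0]},{"xyz": [0,0,-0.14],"angular": [0,0,0]},{"xyz": [0,0,-0.14],"angular": [0,0,0]}], hand=0.45)

```text
clock: 49.95
position: [0.6637, -0.1538, 0.2114]
ee_rot: [0.058, 0.998, -0.0, 0.001]
ft_force: [0.3, 0.4, -1.0]
grip_width: 0.448
grasp_force: 0.0
```

```bash
python3 -c "
from h import *
h=handle(1.74); print(h)
go([(*h,.2,-16.2),(*h,.063,-16.2)]); w=shot('wrist')
# fin: dark blob
for d in [(-.042,.0015),(-.006,.0015)]: print(np.round(proj(w,(*inc(*d),.088),True),1))
im=w['img']; a=cv2.resize(im[100:300,200:440],None,fx=3,fy=3,interpolation=cv2.INTER_CUBIC)
cv2.imwrite('pics/w7c.png',a[:,:,::-1])"; python3 chips.py
```

```text
[0.5401 0.0856]
t 49.95 at [ 0.6637 -0.1538  0.2114] f [ 0.3  0.4 -1. ] w 0.448 gf 0.0 j [-0.28  0.52  0.65  1.35 -0.31  1.36  1.82]
[  0.54    0.086   0.2   -16.2  ] -> [0.1505 0.2235 0.011 ] [ 0.1  0.1 99.5]
[  0.54    0.086   0.063 -16.2  ] -> [0.1508 0.2235 0.148 ] [ 0.1  0.1 99.5]
[319.6 168.5]
[319.6 208.1]
[129.4  71.1] 154 1.08 [0.8922 0.4443]
[212.8 192.6] 52 1.65 [0.6221 0.256 ]
[237.8 258. ] 64 1.0 [0.4869 0.2017]
[190.1 291. ] 68 1.0 [0.4223 0.2951]
```

View pics/w7c.png

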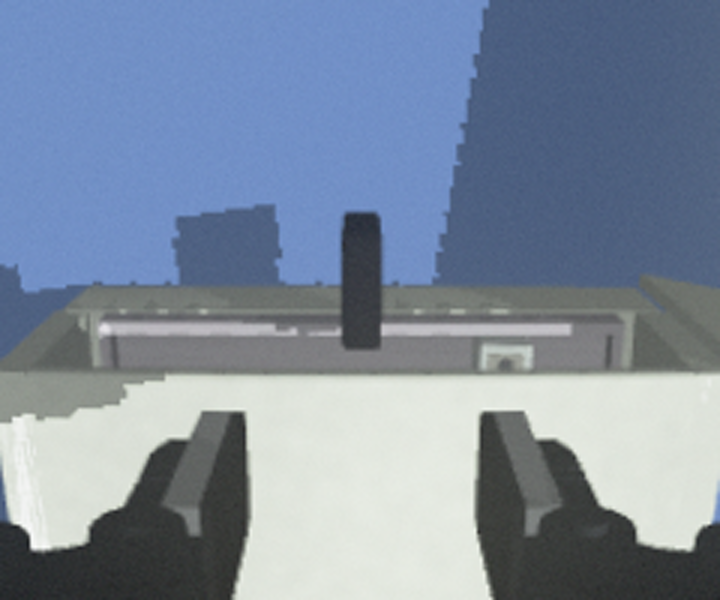

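The fin is back in its starting place at crop (362,280), and the push ended firmly on the stop. The knocked chip is visible inside at (507,357). Now back to the handle.

Request:
carry_out(motion=[{"xyz": [0.013,0.019,0],"angular": [0,0,8.3]},{"xyz": [0.025,0.037,0],"angular": [0,0,16.6]},{"xyz": [0.038,0.056,0],"angular": [0,0,24.9]},{"xyz": [0.05,0.075,0],"angular": [0,0,33.2]},{"xyz": [0.063,0.093,0],"angular": [0,0,41.5]},{"xyz": [0.075,0.112,0],"angular": [0,0,49.8]},{"xyz": [0.088,0.13,0],"angular": [0,0,58.1]},{"xyz": [0.1,0.149,0],"angular": [0,0,66.4]},{"xyz": [0.113,0.168,0],"angular": [0,0,74.7]},{"xyz": [0.125,0.186,0],"angular": [0,0,83]},{"xyz": [0.138,0.205,0.005],"angular": [0,0,91.3]},{"xyz": [0.1505,0.2235,0.011],"angular": [0,0,99.5]}], hand=1)

```text
clock: 51.25
position: [0.5385, 0.0867, 0.1978]
ee_rot: [0.801, 0.598, -0.001, -0.0]
ft_force: [0.5, -0.4, -0.4]
grip_width: 0.999
grasp_force: 0.0
```

Request:
carry_out(motion=[{"xyz": [0,0,0],"angular": [0,0,0]},{"xyz": [0,0,0],"angular": [0,0,0]},{"xyz": [0,0,0],"angular": [0,0,0]}])

```text
clock: 51.55
position: [0.5397, 0.0849, 0.1987]
ee_rot: [0.799, 0.601, -0.0, 0.0]
ft_force: [0.4, -0.1, 0.4]
grip_width: 1.001
grasp_force: 0.0
```

```bash
python3 -c "
from h import *
h=handle(1.74)
go([(*h,.063,-16.2)]); w=shot('wrist','w8.png'); print(proj(w,(*h,.1),True))"
```

```text
t 51.55 at [0.5397 0.0849 0.1987] f [ 0.4 -0.1  0.4] w 1.001 gf 0.0 j [-1.08  0.26  0.99  1.76 -0.22  1.25 -0.32]
[  0.54    0.086   0.063 -16.2  ] -> [0.0009 0.0002 0.1357] [-0.   0.   0.1]
(np.float64(319.494839041411), np.float64(200.55659973199755))
```

View pics/w8.png

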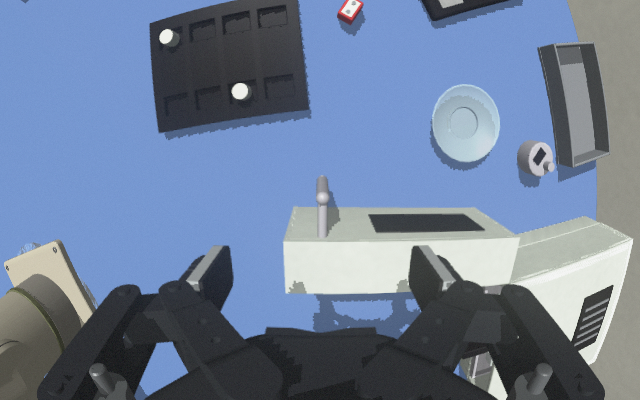

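The bar's top is at (322,198) between the fingers, and both pots are still in the tray. I'll descend and pinch.

Request:
carry_out(motion=[{"xyz": [0,0,0.03],"angular": [0,0,0]},{"xyz": [0,0.001,0.06],"angular": [0,0,0]},{"xyz": [0,0.001,0.09],"angular": [0,0,0]},{"xyz": [0,0.001,0.115],"angular": [0,0,0]},{"xyz": [0,0.001,0.135],"angular": [0,0,0]},{"xyz": [0,0.001,0.135],"angular": [0,0,0]}])

```text
clock: 52.2
position: [0.5392, 0.0842, 0.0616]
ee_rot: [0.8, 0.601, -0.002, -0.0]
ft_force: [-0.8, 0.3, 0.1]
grip_width: 1.001
grasp_force: 0.0
```

Request:
carry_out(motion=[{"xyz": [0,0,0],"angular": [0,0,0]},{"xyz": [0,0,0],"angular": [0,0,0]},{"xyz": [0,0,0],"angular": [0,0,0]},{"xyz": [0,0,0],"angular": [0,0,0]},{"xyz": [0,0,0],"angular": [0,0,0]},{"xyz": [0,0,0],"angular": [0,0,0]},{"xyz": [0,0,0],"angular": [0,0,0]},{"xyz": [0,0,0],"angular": [0,0,0]}], hand=0, grip_force=40)

```text
clock: 53.0
position: [0.5412, 0.0852, 0.0643]
ee_rot: [0.8, 0.601, 0.001, 0.0]
ft_force: [2.8, -1.7, 5.9]
grip_width: 0.112
grasp_force: 39.2
```

```bash
python3 -c "
from h import *
o=get_obs();p=np.array(o['position'])
go([(*(handle(q)),p[2],75-np.degrees(q-.147)) for q in np.arange(1.74,.88,-.0725)])"
```

```text
t 53.0 at [0.5412 0.0852 0.0643] f [ 2.8 -1.7  5.9] w 0.112 gf 39.2 j [-0.97  0.44  0.88  1.89 -0.4   1.   -0.19]
[  0.54    0.086   0.064 -16.272] -> [ 0.0001 -0.0012 -0.    ] [ 0.1 -0.   0.1]
[  0.531   0.074   0.064 -12.118] -> [-0.0138 -0.0069 -0.    ] [ 0.1 -0.  -4.1]
[ 0.522  0.062  0.064 -7.964] -> [-0.028  -0.0116 -0.    ] [ 0.1 -0.  -8.2]
[ 0.515  0.049  0.064 -3.81 ] -> [-0.0425 -0.0152 -0.    ] [  0.1  -0.  -12.4]
[0.508 0.035 0.064 0.344] -> [-0.0572 -0.0178 -0.    ] [  0.1  -0.  -16.5]
[0.503 0.021 0.064 4.498] -> [-0.0721 -0.0193 -0.0001] [  0.1  -0.  -20.7]
[0.498 0.007 0.064 8.651] -> [-0.087  -0.0197 -0.0001] [  0.1  -0.  -24.8]
[ 0.495 -0.007  0.064 12.805] -> [-0.102  -0.019  -0.0001] [  0.1  -0.  -29. ]
[ 0.492 -0.022  0.064 16.959] -> [-0.1168 -0.0173 -0.0001] [  0.1   0.  -33.1]
[ 0.491 -0.037  0.064 21.113] -> [-0.1315 -0.0145 -0.0001] [  0.1   0.  -37.3]
[ 0.49  -0.052  0.064 25.267] -> [-0.146  -0.0106 -0.0001] [  0.1   0.  -41.4]
[ 0.491 -0.067  0.064 29.421] -> [-0.1601 -0.0057 -0.0001] [  0.1   0.  -45.6]
```

Request:
carry_out(motion=[{"xyz": [-0.014,-0.006,0],"angular": [0,0,-4.1]},{"xyz": [-0.028,-0.011,0],"angular": [0,0,-8.2]},{"xyz": [-0.0425,-0.0145,0],"angular": [0,0,-12.4]},{"xyz": [-0.057,-0.017,0],"angular": [0,0,-16.5]},{"xyz": [-0.072,-0.0185,0],"angular": [0,0,-20.7]},{"xyz": [-0.087,-0.019,0],"angular": [0,0,-24.8]},{"xyz": [-0.102,-0.0185,0],"angular": [0,0,-29]},{"xyz": [-0.117,-0.0165,0],"angular": [0,0,-33.1]},{"xyz": [-0.1315,-0.0135,0],"angular": [0,0,-37.3]},{"xyz": [-0.146,-0.01,0],"angular": [0,0,-41.4]},{"xyz": [-0.16,-0.005,0],"angular": [0,0,-45.6]}])

```text
clock: 54.1
position: [0.4935, -0.0664, 0.0644]
ee_rot: [0.502, 0.865, 0.001, 0.002]
ft_force: [14.5, 1.2, -8.6]
grip_width: 0.113
grasp_force: 39.8
```

```bash
python3 -c "
from h import *
o=get_obs();p=np.array(o['position'])
go([(*(handle(q)),p[2],75-np.degrees(q-.147)) for q in np.linspace(.9425,0.,13)])"
```

```text
t 54.1 at [ 0.4935 -0.0664  0.0644] f [14.5  1.2 -8.6] w 0.113 gf 39.8 j [-0.68  0.28  0.81  2.01 -0.25  0.94  0.78]
[ 0.491 -0.067  0.064 29.421] -> [ 0.0007 -0.0023 -0.    ] [0.3 0.1 0.3]
[ 0.493 -0.083  0.064 33.921] -> [-0.0143 -0.0085 -0.    ] [ 0.3  0.1 -4.2]
[ 0.497 -0.099  0.064 38.421] -> [-0.0297 -0.0134  0.    ] [ 0.3  0.1 -8.7]
[ 0.501 -0.114  0.064 42.922] -> [-0.0455 -0.0172  0.    ] [  0.2   0.2 -13.2]
[ 0.507 -0.13   0.064 47.422] -> [-0.0615 -0.0197  0.    ] [  0.2   0.2 -17.7]
[ 0.514 -0.144  0.064 51.922] -> [-0.0777 -0.0209  0.0001] [  0.2   0.2 -22.2]
[ 0.522 -0.158  0.064 56.422] -> [-0.0939 -0.0209  0.0001] [  0.2   0.2 -26.7]
[ 0.531 -0.172  0.064 60.922] -> [-0.11   -0.0195  0.0001] [  0.2   0.2 -31.2]
[ 0.541 -0.184  0.064 65.422] -> [-0.126  -0.017   0.0002] [  0.2   0.2 -35.7]
[ 0.552 -0.196  0.064 69.922] -> [-0.1417 -0.0131  0.0002] [  0.2   0.2 -40.2]
[ 0.564 -0.207  0.064 74.422] -> [-0.1571 -0.0081  0.0003] [  0.2   0.2 -44.7]
[ 0.577 -0.217  0.064 78.922] -> [-0.1721 -0.0019  0.0004] [  0.2   0.2 -49.2]
[ 0.591 -0.226  0.064 83.422] -> [-0.1865  0.0055  0.0004] [  0.2   0.2 -53.7]
```

Request:
carry_out(motion=[{"xyz": [-0.015,-0.0045,0],"angular": [0,0,-4.5]},{"xyz": [-0.0305,-0.0095,0],"angular": [0,0,-9]},{"xyz": [-0.046,-0.013,0],"angular": [0,0,-13.5]},{"xyz": [-0.062,-0.0155,0],"angular": [0,0,-18]},{"xyz": [-0.0785,-0.017,0],"angular": [0,0,-22.5]},{"xyz": [-0.0945,-0.017,0],"angular": [0,0,-27]},{"xyz": [-0.1105,-0.0155,0],"angular": [0,0,-31.5]},{"xyz": [-0.1265,-0.013,0],"angular": [0,0,-36]},{"xyz": [-0.1425,-0.009,0],"angular": [0,0,-40.5]},{"xyz": [-0.158,-0.004,0],"angular": [0,0,-45]},{"xyz": [-0.165,-0.001,0],"angular": [0,0,-47]},{"xyz": [-0.165,-0.001,0],"angular": [0,0,-47]}])

```text
clock: 55.3
position: [0.5731, -0.2106, 0.0643]
ee_rot: [0.117, 0.993, 0.0, 0.001]
ft_force: [1.7, 1.7, 6.2]
grip_width: 0.118
grasp_force: 41.0
```

```bash
python3 -c "
from h import *
o=get_obs();p=np.array(o['position'])
go([(*(handle(q)),p[2],75-np.degrees(q-.147)) for q in (.15,.1,.05,0.)])"
```

```text
t 55.3 at [ 0.5731 -0.2106  0.0643] f [1.7 1.7 6.2] w 0.118 gf 41.0 j [-0.21  0.5   0.62  1.71 -0.33  1.03  1.86]
[ 0.565 -0.208  0.064 74.828] -> [ 0.0081  0.0008 -0.    ] [0.1 0.1 1.7]
[ 0.574 -0.214  0.064 77.693] -> [-0.0013 -0.0035 -0.    ] [ 0.1  0.1 -1.1]
[ 0.582 -0.22   0.064 80.558] -> [-0.0108 -0.0073  0.    ] [ 0.1  0.1 -4. ]
[ 0.591 -0.226  0.064 83.422] -> [-0.0206 -0.0106  0.    ] [ 0.1  0.1 -6.9]
```

Request:
carry_out(motion=[{"xyz": [-0.005,-0.0015,0],"angular": [0,0,-1.7]},{"xyz": [-0.01,-0.0035,0],"angular": [0,0,-3.4]},{"xyz": [-0.014,-0.0055,0],"angular": [0,0,-4.8]},{"xyz": [-0.0175,-0.0075,0],"angular": [0,0,-5.9]},{"xyz": [-0.0205,-0.0085,0],"angular": [0,0,-6.9]},{"xyz": [-0.022,-0.009,0],"angular": [0,0,-6.9]},{"xyz": [-0.022,-0.009,0],"angular": [0,0,-6.9]},{"xyz": [-0.022,-0.009,0],"angular": [0,0,-6.9]}])

```text
clock: 56.1
position: [0.5919, -0.2234, 0.0644]
ee_rot: [0.058, 0.998, 0.001, 0.001]
ft_force: [3.3, 2.1, 5.9]
grip_width: 0.109
grasp_force: 40.9
```

```bash
python3 -c "
from h import *
go([(*(handle(q)),.0643,83.4) for q in (0.02,0.)])"
```

```text
t 56.1 at [ 0.5919 -0.2234  0.0644] f [3.3 2.1 5.9] w 0.109 gf 40.9 j [-0.15  0.54  0.59  1.65 -0.34  1.05  1.99]
[ 0.587 -0.224  0.064 83.4  ] -> [ 0.0047 -0.0006  0.0001] [0.1 0.1 0. ]
[ 0.591 -0.226  0.064 83.4  ] -> [ 0.001  -0.0024  0.0001] [0.1 0.1 0. ]
```

Request:
carry_out(motion=[{"xyz": [-0.001,-0.0005,0],"angular": [0,0,0]},{"xyz": [-0.002,-0.001,0],"angular": [0,0,0]},{"xyz": [-0.003,-0.0015,0],"angular": [0,0,0]},{"xyz": [-0.004,-0.002,0],"angular": [0,0,0]},{"xyz": [-0.004,-0.002,0],"angular": [0,0,0]},{"xyz": [-0.004,-0.002,0],"angular": [0,0,0]}])

```text
clock: 56.7
position: [0.5936, -0.2245, 0.0642]
ee_rot: [0.057, 0.998, 0.002, -0.002]
ft_force: [-9.2, 9.2, 17.3]
grip_width: 0.115
grasp_force: 42.3
```

```bash
python3 -c "
from h import *
go([(*(handle(q)),.0643,83.4) for q in (0.02,0.)])"
```

```text
t 56.7 at [ 0.5936 -0.2245  0.0642] f [-9.2  9.2 17.3] w 0.115 gf 42.3 j [-0.15  0.55  0.59  1.63 -0.34  1.06  1.99]
[ 0.587 -0.224  0.064 83.4  ] -> [ 0.0065  0.0002 -0.    ] [ 0.2 -0.2  0. ]
[ 0.591 -0.226  0.064 83.4  ] -> [ 0.0028 -0.0016 -0.0001] [ 0.2 -0.2  0. ]
```

Request:
carry_out(motion=[{"xyz": [-0.001,-0.0005,0],"angular": [0,0,0]},{"xyz": [-0.002,-0.001,0],"angular": [0,0,0]},{"xyz": [-0.002,-0.001,0],"angular": [0,0,0]},{"xyz": [-0.002,-0.001,0],"angular": [0,0,0]}])

```text
clock: 57.1
position: [0.5936, -0.2245, 0.0642]
ee_rot: [0.057, 0.998, 0.004, -0.004]
ft_force: [-20.2, 16.1, 26.3]
grip_width: 0.115
grasp_force: 43.5
```

Request:
carry_out(motion=[{"xyz": [0,0,0],"angular": [0,0,0]},{"xyz": [0,0,0],"angular": [0,0,0]},{"xyz": [0,0,0],"angular": [0,0,0]},{"xyz": [0,0,0],"angular": [0,0,0]},{"xyz": [0,0,0],"angular": [0,0,0]},{"xyz": [0,0,-0.01],"angular": [0,0,0]},{"xyz": [0,0,-0.03],"angular": [0,0,0]},{"xyz": [0,0,-0.06],"angular": [0,0,0]},{"xyz": [0,0,-0.1],"angular": [0,0,0]},{"xyz": [0,0,-0.14],"angular": [0,0,0]},{"xyz": [0.03,0,-0.16],"angular": [0,0,0]},{"xyz": [0.06,0,-0.16],"angular": [0,0,0]}], hand=0.6)

```text
clock: 58.3
position: [0.5375, -0.2226, 0.2276]
ee_rot: [0.058, 0.998, -0.001, 0.003]
ft_force: [-1.1, 0.3, 0.1]
grip_width: 0.6
grasp_force: 0.0
```

Request:
carry_out(motion=[{"xyz": [0.03,0.03,-0.02],"angular": [0,0,0]},{"xyz": [0.05,0.07,-0.03],"angular": [0,0,0]},{"xyz": [0.06,0.11,-0.03],"angular": [0,0,0]},{"xyz": [0.06,0.15,-0.03],"angular": [0,0,0]},{"xyz": [0.06,0.19,-0.03],"angular": [0,0,0]},{"xyz": [0.06,0.23,-0.03],"angular": [0,0,0]},{"xyz": [0.06,0.27,-0.03],"angular": [0,0,0]},{"xyz": [0.06,0.31,-0.03],"angular": [0,0,0]},{"xyz": [0.06,0.35,-0.03],"angular": [0,0,0]},{"xyz": [0.06,0.35,-0.03],"angular": [0,0,0]},{"xyz": [0.06,0.35,-0.03],"angular": [0,0,0]}])

```text
clock: 59.4
position: [0.5177, 0.1334, 0.2542]
ee_rot: [0.057, 0.998, -0.0, 0.0]
ft_force: [1.0, -0.6, 0.0]
grip_width: 0.6
grasp_force: 0.0
```

```bash
python3 -c "
from h import *
t=shot('top'); go([])
a=cv2.resize(t['img'][30:330,160:500],None,fx=2,fy=2,interpolation=cv2.INTER_CUBIC)
cv2.imwrite('pics/top9.png',a[:,:,::-1])"; python3 chips.py
```

```text
t 59.45 at [0.5178 0.1322 0.2543] f [ 0.4 -0.8 -0.9] w 0.597 gf 0.0 j [-0.69  0.11  0.39  1.69 -0.04  1.35  1.16]
[129.3  71.2] 153 1.08 [0.8921 0.4444]
```

View pics/top9.png

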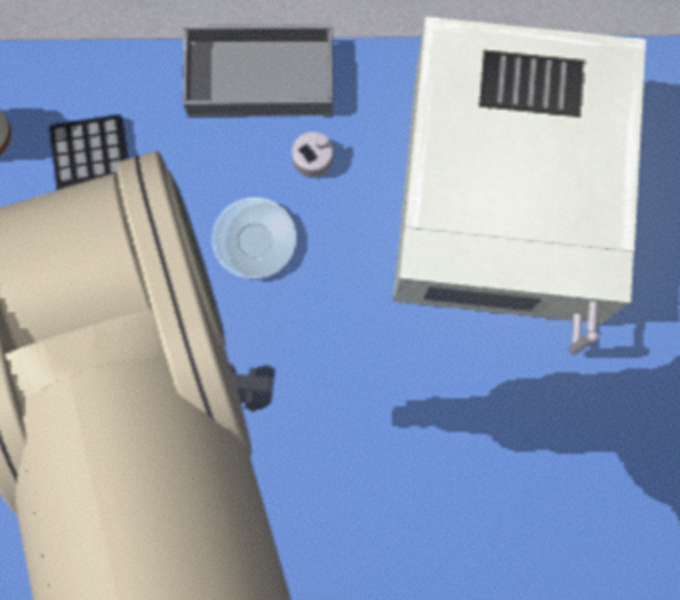

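The top view shows the door flush with the incubator along the seam from (405,228) to (633,250). The dish hasn't moved and the robot is clear, so I'll hand in.

```bash
python3 -c "
from workcell import *
print(hand_in())"
```

```text
the job is handed in; nothing more can be done
None
```

The job is handed in after about 59 s of robot time: all five chips lie flat on the shelf, the shelf was pushed home to its stop, and then the door was shut against its stop. One chip was knocked to the front rim partway through but still lies flat on the floor; the pots and the dish look unmoved. The hand-in returned no verdict.

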